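# Load the spring feed magazine

## Task

Load the spring feed magazine: pull its follower back by the upright black tab until the catch holds it and let go, then stand the two square-headed metal blocks upright in the track between the follower and the end stop, lengthwise one behind the other in either order. Then press the black pad of the catch so that the follower springs forward and closes both blocks up against the end stop. Leave the round-headed block and the other loose things where they are.

Things in the scene. Friction and masses are not known exactly. Their poses are not given: they have to be found in the camera images.
- magazine: The fixed magazine: dark steel base plate 285 x 76 x 8 mm on the white lane (6 mm lower than the dark mats), with an aluminium track on it, 26 mm wide between two low walls that rise 9 mm above its floor; the end stop rises 34 mm. Axes as point track. A block held at its centre keeps the fingertips above the walls.
- track (a point): Middle of the inner face of the magazine's end stop, on the track floor (8 mm above the white lane it stands on). x runs along the track, out through the end stop; y across; z up. The track lies on the point's -x side. Two blocks closed up have their centres at about x = -13 and -39 mm, 30 mm above the floor.
- follower_tab (a point): Grip point on the follower's upright black tab, 14 mm across the track (y), 16 mm along it (x), from 40 to 81 mm above the lane; this point is 64 mm above it and on the tab's centre line. Axes as the magazine's. The steel follower block below it is 26 mm long, its front face 13 mm ahead (+x) of this point.
- follower (a joint): Metres the sprung follower is drawn back (towards the track's -x): 0 home (front face 8 mm from the end stop), 0.104 mechanical stop. The spring pushes forward with 4 N at home, 6.5 N drawn back. Near 0.095 (up to 10 N more just before) a catch snaps in by itself; let go, the follower then stays at about 0.095, leaving 103 mm of open track. With both blocks closed up it reads 0.044.
- catch_pad (a point): Middle of the top of the ribbed black thumb pad (24 x 24 mm) at the rear end of the catch, a rocker over the rear of the track, 54 mm above the lane at rest. Pressing it straight down 10 to 14 mm (some 4 to 6 N) lifts the hook and frees the follower; let go, it springs back up. Axes as the magazine's at rest.
- catch (a joint): Tilt of the catch in rad: 0 at rest (hook down), it grows as the pad is pressed, up to 0.4; the follower is freed at about 0.2.
- block_a_center (a point): Centre (30 mm above its underside) of a loose, standing aluminium block with a SQUARE head, 60 mm tall, 50 to 100 g: foot 26 x 20 mm up to 22 mm, neck 18 x 20 mm, head 26 x 20 mm from 46 to 60 mm. 26 mm along its x, 20 mm along its y; pinch it across y, where its sides are flat from top to bottom. To be loaded; which of the three places it starts in varies.
- block_b_center (a point): Centre (30 mm above its underside) of a loose, standing aluminium block with a SQUARE head, 60 mm tall, 50 to 100 g: foot 26 x 20 mm up to 22 mm, neck 18 x 20 mm, head 26 x 20 mm from 46 to 60 mm. 26 mm along its x, 20 mm along its y; pinch it across y, where its sides are flat from top to bottom. To be loaded; which of the three places it starts in varies.
- block_c_center (a point): Centre (30 mm above its underside) of a loose, standing aluminium block with a ROUND head, 60 mm tall: foot 26 x 20 mm up to 22 mm, round neck of 17 mm, round domed head of 20 mm diameter. It stays where it is.
- block_a: The block of point block_a_center; origin at the centre of its underside.
- block_b: The block of point block_b_center; origin at the centre of its underside.
- stamp: Bystander: small turned wooden hand stamp, 27 mm wide, 63 mm tall, standing; origin under its centre. Leave alone.
- marker_1: Bystander: marker pen, 136 x 18 mm, lying on the bench; leave alone.
- tape_0: Bystander: roll of adhesive tape, about 100 mm wide and 24 mm high, lying flat; leave alone.
Mind the look-alikes: they are no part of the job. What is shaped like the block_b but blue or purple is not meant.

How it is judged:
On the way, in this order (a step that is already met when the one before it is completed fails the run):
1. the follower is drawn back, held by the catch alone (value of joint follower above 0.088 m and contact force between the fingers and follower below 0.5 N), for 0.2 s.
2. one square-headed block stands in the track with the follower still held back (value of joint follower above 0.088 m and ((x of block_a_center in the frame of track between -0.1 and -0.008 m and y of block_a_center in the frame of track between -0.006 and 0.006 m and z of block_a_center in the frame of track below 0.035 m and angle between block_a_center's own z axis and vertical below 0.15 rad) or (x of block_b_center in the frame of track between -0.1 and -0.008 m and y of block_b_center in the frame of track between -0.006 and 0.006 m and z of block_b_center in the frame of track below 0.035 m and angle between block_b_center's own z axis and vertical below 0.15 rad))), for 0.2 s.
3. both square-headed blocks stand in the track with the follower still held back (value of joint follower above 0.088 m and x of block_a_center in the frame of track between -0.1 and -0.008 m and y of block_a_center in the frame of track between -0.006 and 0.006 m and z of each of block_a_center, block_b_center in the frame of track below 0.035 m and angle between each of block_a_center, block_b_center's own z axis and vertical below 0.15 rad and x of block_b_center in the frame of track between -0.1 and -0.008 m and y of block_b_center in the frame of track between -0.006 and 0.006 m), for 0.2 s.
At the end, for the whole second after the job is handed in: Both square-headed blocks stand upright on the track floor, lengthwise (within 0.15 rad), one behind the other and closed up to the end stop (within 5 mm), at rest, the sprung follower pressing on them and the catch back at rest (x of block_a_center in the frame of track between -0.1 and -0.008 m and y of block_a_center in the frame of track between -0.006 and 0.006 m and z of each of block_a_center, block_b_center in the frame of track below 0.035 m and angle between each of block_a_center, block_b_center's own z axis and vertical below 0.15 rad and x of each of block_a_center, block_b_center in the frame of track above -0.044 m and angle between the x axis of each of block_a_center, block_b_center and the x axis of track, either way round below 0.15 rad and linear speed of each of block_a, block_b below 0.02 m/s and x of block_b_center in the frame of track between -0.1 and -0.008 m and y of block_b_center in the frame of track between -0.006 and 0.006 m and value of joint follower between 0.039 and 0.049 m and velocity of joint follower below 0.01 m/s and value of joint catch below 0.06 rad and (contact force between follower and block_a above 1 N or contact force between follower and block_b above 1 N)); the robot touches nothing.
It fails at once if the round-headed block is moved more than 30 mm (distance of block_c_center from where it was at the start of the episode above 0.03 m).
It fails at once if the stamp is moved more than 30 mm (distance of stamp from where it was at the start of the episode above 0.03 m).
It fails at once if the marker is moved more than 30 mm (distance of marker_1 from where it was at the start of the episode above 0.03 m).
It fails at once if the tape roll is moved more than 30 mm (distance of tape_0 from where it was at the start of the episode above 0.03 m).
It also fails if it takes over 72 s, if anything falls off the work surface, if the arm or the gripper's body presses on something with over 40 N, if the wrist force passes 120 N, or if a joint passes its speed limit or range.

## Robot

A 7-joint arm with a two-finger parallel gripper is mounted at the origin on the work surface; the furniture and walls round the work are solid. World frame = base frame: x ahead of the robot, y to its left, z up, the work surface at z = 0. Lengths are in m, angles in rad, forces in N, time in s.
With the tool pointing down it reaches from about 0.425 to 0.925 m from the base axis. Payload 6.8 kg.
Tool frame: the origin (TCP) lies on the front face of the gripper's body, between the roots of the fingers; the fingertips stand 73 mm ahead of it and the grasp point (between the pads) lies 54 mm ahead of it (tcp_to_tips is the distance from the TCP to the fingertips, in m); z points along the fingers, x is the direction in which the jaws open and shut, and the axes are right-handed (so a half turn about z gives the same grasp; the last joint's range is limited). The gripper opens to 85 mm and grips with 20 to 120 N. Pads are 22 mm wide; open, the fingers measure 114 mm over their backs; the gripper's body (76 mm by 85 mm) begins 54 mm behind the grasp point. The pads swing forward as they close: fully open they stand 13 mm farther back than shut.
Start: joints at [1.213, 0.477, 0.022, 1.555, -0.011, 1.109, -0.083], TCP at [0.167, -0.654, 0.304] pointing down, gripper open.
Joint ranges: [-2.96, 2.96], [-0.34, 2.1], [-1.41, 1.46], [0.24, 2.44], [-1.37, 4.51], [0.17, 1.92], [-2.96, 2.96]. Speed limits (rad/s): [2.39, 2.39, 3.14, 3.14, 3.14, 3.14, 3.14].

## Interface

Orientations are given as a unit quaternion [w, x, y, z].
In Python, from station import get_obs, read_camera, hand_in, look_for, silhouettes, tcp_to_tips gives the robot as it stands. The module is installed in compiled form; this text tells all that it offers.
- The arm moves only by the tool apply_moves, never from a script. Its argument "moves" is a list of rows, each a list of 3 entries, a list of its own where there are three numbers: the shift along the tool's x, y, z in units of 25 mm (1.0 is 25 mm), then the turn, a rotation vector about the tool's x, y, z in units of 10 degrees (1.0 is 10 degrees), then the gripper's target within -1 to 1 (fully open at 1, half-way at 0, shut at -1). In form: [[[dx, dy, dz], [rx, ry, rz], jaw], ...]. A call has 1 to 20 rows; each row is the pose to reach, as a shift and turn from the pose commanded when the call began, along the tool's axes at that moment; what a row does not reach only later rows make up. A row lasts 1/8 s, in which the tool goes at most 62.5 mm and 10.7 degrees, less where a joint would pass 70% of its speed; a pose out of reach is approached as far as the arm can. A call with a gripper value outside its range is refused whole. The fingers move at their own pace and stop on an object; "force" is the grip in N (left out, the last holds). Time passes only in rows, so rows that repeat a pose let the fingers close. It gives the time, the measured TCP pose, the force and the opening at its end, in the units of the state.
- get_obs(): the state, without advancing time (a new reading comes with each control period).
- read_camera(name): name is "scene" or "top"; returns a dict with "color" (384x512x3 uint8, red, green, blue), "mtx" (3x3 intrinsics, pixels), "k1" (the pictures are not rectified: a ray, as slopes to the right and down, at radius r is drawn at 1 + k1 r^2 times it, then the intrinsics apply), "eye" and "rotation" of the camera in the world. Camera axes: x right, y up, looking along -z (the intrinsics and any distortion apply to the point x, -y, -z); pixel columns grow to the right and rows downward; lengths in m; the calibration is good to about 2 mm. A picture is of the moment at which its call begins. There is no depth.
- hand_in(): hands the job in, once; it reports no verdict.
Trained networks look in the newest picture that a camera, given by its name, has taken for a name from the list of things; names that differ only in an ending like _2 or _b are one class to them, and where a whole thing is asked for, a point or a joint stands for the part that bears it (a point fixed in the world has none). Each returns a list of dicts, best first, with "conf" (0 to 1); they miss things now and then, are a little off and sometimes report something else, mostly with a low value. They report only what shows in the picture. A call takes as long as a camera call. They do not tell look-alikes from the thing itself.
- look_for(camera, query): "pixel" ([row, column] in pixels, amid what is visible of it).
- silhouettes(camera, query): "mask" (384x512 bool, what is visible of it) and "pixel" ([row, column] in pixels, amid what is visible of it).
The state is a dict: "t": time; "q": joint angles; "joint_vel": joint speeds; "joint_torque": joint torques, N m; "eef_pos": TCP position; "tool_rot": TCP orientation; "contact_force": force on the tool from outside, world axes, zero at the start; "torque": the same for the moment, N m; "gripper_width": opening from 0.0 (shut) to 1.0 (fully open).
Only numpy, scipy, OpenCV 4.12 (cv2) and the standard library are available. Lean on these libraries where they do the work, as an engineer would, in place of code of your own. Each camera call takes 0.05 s, during which the arm holds its last target.

## Working session

There is one attempt and no reset: what is moved stays moved. The work goes in short steps, Python scripts to look and compute and a tool call to move; the robot and the scene stay as the last step left them, time stands still between calls to the robot, and variables do not carry over. Pictures are saved under pics/ and viewed, and the job is handed in when it is done.

Besides the shell and the picture viewer there is one more tool, called after ">>>" as a command line: name --argument value ..., lists and objects as JSON in quotes. apply_moves: Moves the arm, as the interface text tells. Its arguments: {"type":"object","properties":{"moves":{"type":"array"},"force":{"type":"number"}},"required":["moves"]}

```bash
mkdir -p pics; ls
python3 - <<'E'
from station import *
import cv2
o=get_obs(); print(o)
print(tcp_to_tips if not callable(tcp_to_tips) else tcp_to_tips())
for n in("scene","top"):
    c=read_camera(n); print(n,c["mtx"],c["k1"],c["eye"],c["rotation"])
    cv2.imwrite(f"pics/{n}0.png",cv2.cvtColor(c["color"],cv2.COLOR_RGB2BGR))
    for q in("follower_tab","catch_pad","block_a_center","block_c_center","stamp","magazine","track","marker_1","tape_0"):
        try: print(q,[([round(float(v)) for v in d["pixel"]],round(float(d["conf"]),2)) for d in look_for(n,q)])
        except Exception as e: print(q,e)
E
```

```text
pics
{'t': 0.0, 'q': array([ 1.21285943,  0.47777751,  0.02233981,  1.55646928, -0.01153509,
        1.10928676, -0.08307826]), 'joint_vel': array([ 0.00068734, -0.00038538,  0.00073304, -0.0016748 ,  0.00110472,
       -0.00093911, -0.00112484]), 'joint_torque': array([-1.17380412e-03, -5.96452904e+01,  1.60788663e+00, -2.81197894e+01,
        1.24062819e-02,  9.52763774e-03, -1.40285181e-05]), 'eef_pos': array([ 0.16677786, -0.65359071,  0.3029332 ]), 'tool_rot': array([-5.14652061e-04,  7.89706112e-01, -6.13484666e-01, -7.46410980e-04]), 'contact_force': array([ 0.5697839 , -0.42228676, -0.33355688]), 'torque': array([ 0.04547248,  0.02340072, -0.02501065]), 'gripper_width': 1.0019850521065896}
0.0726
scene [[351.19997449   0.         251.65864234]
 [  0.         351.19997449 194.98915776]
 [  0.           0.           1.        ]] 0.020853531951735973 [ 0.10008441 -0.31249462  0.73489511] [ 0.83372984  0.29193761 -0.15387827 -0.44270584]
follower_tab [([172, 163], 0.53), ([279, 313], 0.32)]
catch_pad [([191, 228], 0.69), ([210, 312], 0.27)]
block_a_center [([236, 255], 0.8)]
block_c_center [([211, 313], 0.74)]
stamp [([182, 294], 0.53)]
magazine [([187, 202], 0.62)]
track [([189, 202], 0.78), ([190, 226], 0.32)]
marker_1 [([188, 322], 0.82)]
tape_0 [([205, 364], 0.96)]
top [[421.39440965   0.         257.17997902]
 [  0.         421.39440965 185.72324723]
 [  0.           0.           1.        ]] -0.05063273726107879 [0.47190315 0.01238367 1.02310299] [-0.69710911 -0.0375662   0.03129977  0.71529574]
follower_tab [([145, 290], 0.71), ([217, 166], 0.64)]
catch_pad [([201, 244], 0.76)]
block_a_center [([230, 296], 0.53)]
block_c_center [([170, 331], 0.53)]
stamp [([146, 288], 0.57), ([210, 205], 0.18)]
magazine [([207, 204], 0.9)]
track [([208, 206], 0.84)]
marker_1 [([124, 321], 0.68)]
tape_0 [([107, 357], 0.66)]
```

Run:
```python
import cv2
a=cv2.imread("pics/top0.png")[80:290,110:390]; cv2.imwrite("pics/top0c.png",cv2.resize(a,(800,600),interpolation=cv2.INTER_CUBIC))
a=cv2.imread("pics/scene0.png")[130:310,120:400]; cv2.imwrite("pics/scene0c.png",cv2.resize(a,(800,514),interpolation=cv2.INTER_CUBIC))
```

```text
(no output)
```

View pics/top0.png

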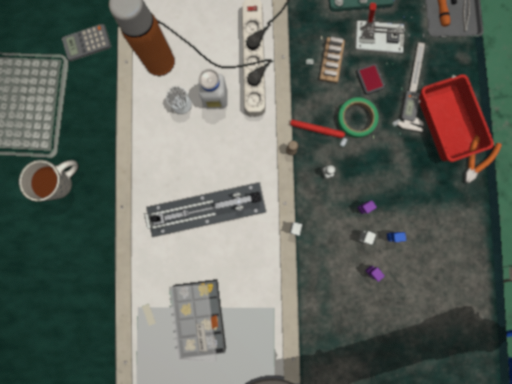

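View pics/scene0.png

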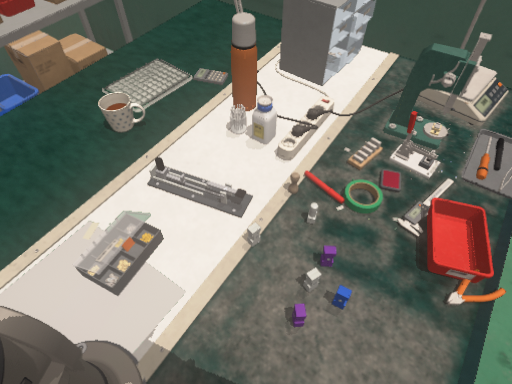

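```bash
sleep 0
```

```text
(no output)
```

View pics/top0c.png

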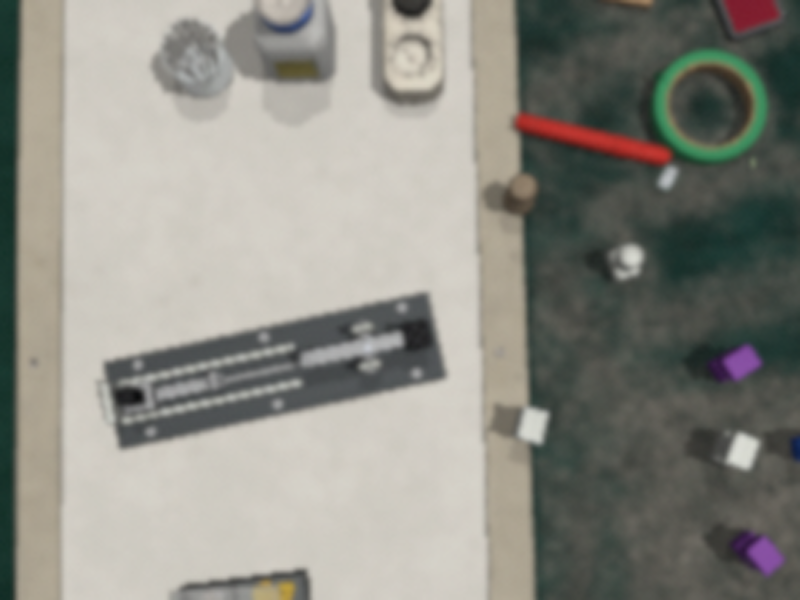

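View pics/scene0c.png

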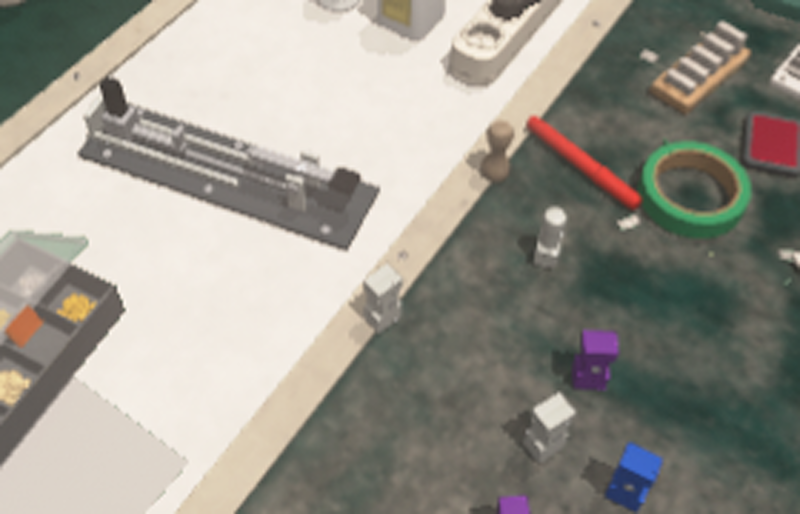

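```bash
cat > h.py <<'E'
from station import *
import numpy as np, cv2
from scipy.spatial.transform import Rotation as R
from scipy.optimize import least_squares, minimize
def quat(q): return R.from_quat([q[1],q[2],q[3],q[0]])
class Cam:
    def __init__(s,c):
        s.M=c["mtx"]; s.k=float(c["k1"]); s.e=np.array(c["eye"]); r=np.array(c["rotation"])
        s.R=(quat(r) if r.size==4 else R.from_matrix(r)).as_matrix(); s.img=c["color"]
    def proj(s,P):   # -> (col,row)
        p=(np.atleast_2d(P)-s.e)@s.R; u=p[:,0]/-p[:,2]; v=-p[:,1]/-p[:,2]
        f=1+s.k*(u*u+v*v); return np.c_[u*f*s.M[0,0]+s.M[0,2], v*f*s.M[1,1]+s.M[1,2]]
    def ray(s,rc):
        x=(rc[1]-s.M[0,2])/s.M[0,0]; y=(rc[0]-s.M[1,2])/s.M[1,1]; u,v=x,y
        for _ in range(20):
            f=1+s.k*(u*u+v*v); u,v=x/f,y/f
        return s.R@np.array([u,-v,-1.])
    def at(s,rc,z):
        d=s.ray(rc); return s.e+d*(z-s.e[2])/d[2]
def tri(c1,p1,c2,p2):
    d1=c1.ray(p1);d2=c2.ray(p2); A=np.c_[d1,-d2]; t=np.linalg.lstsq(A,c2.e-c1.e,rcond=None)[0]
    a=c1.e+d1*t[0]; b=c2.e+d2*t[1]; return (a+b)/2, np.linalg.norm(a-b)
def crop(img,r0,r1,c0,c1,k,name):
    a=cv2.resize(img[r0:r1,c0:c1],None,fx=k,fy=k,interpolation=cv2.INTER_CUBIC)
    cv2.imwrite(name,cv2.cvtColor(a,cv2.COLOR_RGB2BGR))
E
python3 - <<'E'
from h import *
S=Cam(read_camera("scene"));T=Cam(read_camera("top"))
np.set_printoptions(precision=4,suppress=True)
for nm,s,t in [("pad",(191,228),(201,244)),("tab",(172,163),(217,166) ),("near blk",(236,255),(230,296)),("far blk",(280,313),(238,369)),("c",(211,313),(170,331)),("stamp",(182,294),(146,288)),("tapec",(193,364),(117,358))]:
    print(nm,*tri(S,s,T,t))
for q in("block_a_center","magazine","follower","block_c_center","catch"):
  for n in("top","scene"):
    for i,d in enumerate(silhouettes(n,q)):
        m=d["mask"]; print(q,n,d["conf"],d["pixel"],m.sum()); np.save(f"pics/m_{q}_{n}_{i}.npy",m)
crop(T.img,170,250,135,275,5.7,"pics/t_mag.png")
crop(S.img,145,225,135,265,6,"pics/s_mag.png")
E
```

```text
pad [0.5319 0.0523 0.0458] 0.0024856977364606327
tab [0.4969 0.2398 0.034 ] 0.00981323408221573
near blk [ 0.4642 -0.0704  0.0314] 0.005577008365659623
far blk [ 0.4398 -0.2371  0.0392] 0.0012381316724027944
c [ 0.6001 -0.1538  0.0407] 0.0016823448761813437
stamp [ 0.666  -0.0596  0.0233] 0.007381033530416268
tapec [ 0.731  -0.23    0.0281] 0.005111656433824255
block_a_center top 0.71 [106.0, 356.2] 813
magazine top 0.85 [210.6, 204.1] 3729
magazine scene 0.56 [187.4, 201.3] 2494
follower top 0.72 [218.6, 162.9] 252
follower scene 0.58 [173.5, 163.6] 298
block_c_center top 0.47 [172.7, 333.9] 103
block_c_center scene 0.66 [210.9, 311.7] 175
catch top 0.66 [199.7, 242.4] 338
catch scene 0.59 [192.5, 226.2] 240
```

View pics/t_mag.png

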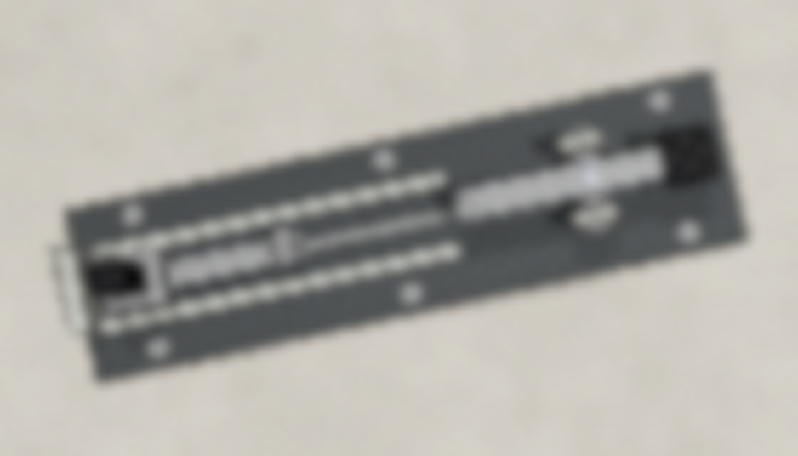

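View pics/s_mag.png

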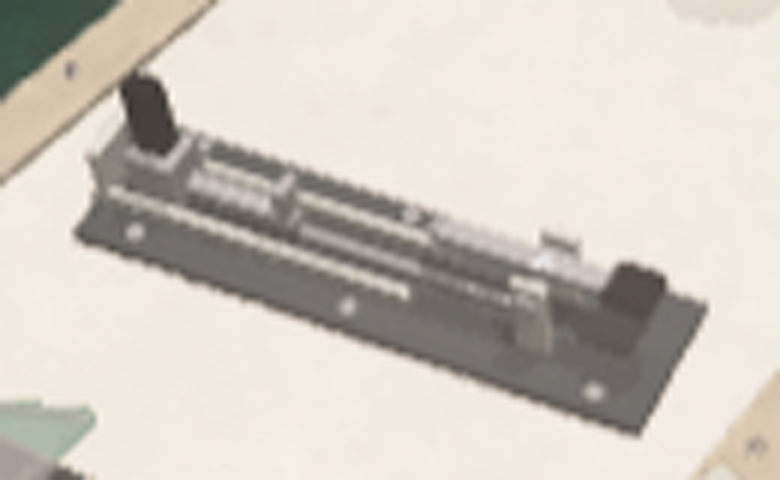

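```bash
cat >> h.py <<'E'
# magazine frame: plate centre -> params x,y,yaw,zl
def plate(p,dz): 
    x,y,yaw,zl=p; c,s=np.cos(yaw),np.sin(yaw)
    q=np.array([[.1425,.038],[.1425,-.038],[-.1425,-.038],[-.1425,.038]])
    return np.c_[x+c*q[:,0]-s*q[:,1], y+s*q[:,0]+c*q[:,1], np.full(4,zl+dz)]
E
python3 - <<'E'
from h import *
np.set_printoptions(precision=4,suppress=True)
S=Cam(read_camera("scene"));T=Cam(read_camera("top"))
tp=np.array([[98,381],[66,207],[712,70],[748,238]])/5.7+[135,170]   # col,row
sp=np.array([[75,235],[np.nan]*2,[708,305],[640,435]])/6.+[135,145]
# magazine +x ~ world +y ; its +y ~ world -x  (image down)
def out(C,p):
    a=C.proj(plate(p,.008));b=C.proj(plate(p,0)); c=C.proj([p[0],p[1],p[3]+.004])[0]
    m=np.linalg.norm(a-c,axis=1)>np.linalg.norm(b-c,axis=1); return np.where(m[:,None],a,b)
def res(p):
    r=np.r_[(out(T,p)-tp).ravel(),(out(S,p)-sp)[[0,2,3]].ravel()]; return r
for fix in (None,-.006,0.):
    f=(lambda p:res(p)) if fix is None else (lambda p:res(np.r_[p,fix]))
    p0=[.51,.15,1.75]+([0] if fix is None else [])
    s=least_squares(f,p0); print(fix,s.x,np.degrees(s.x[2]),s.cost); print(s.fun)
E
```

```text
None [ 0.5188  0.1449  1.7649 -0.0048] 101.11974189711212 4.3108873284668086
[-0.0896  0.0555 -0.5333 -0.0767  0.3293 -1.4935  0.8746 -0.4704 -1.4731
 -0.7891 -0.0567  1.1043 -0.2678  0.9529]
-0.006 [0.519  0.1452 1.7653] 101.14347471560677 4.384537864949473
[-0.0684 -0.0228 -0.5176 -0.1156  0.2    -1.5495  0.749  -0.566  -1.394
 -0.5844 -0.0959  1.2615 -0.2824  1.0933]
0.0 [0.5179 0.1438 1.7632] 101.0235569369164 5.518862329746902
[-0.1758  0.3713 -0.597   0.0798  0.8527 -1.2666  1.3831 -0.0832 -1.793
 -1.6186  0.1017  0.4677 -0.2091  0.3839]
```

```bash
cat >> h.py <<'E'
def box(x0,x1,y0,y1,z0,z1): return np.array([[x,y,z] for x in(x0,x1) for y in(y0,y1) for z in(z0,z1)])
def toW(o,yaw,P):
    c,s=np.cos(yaw),np.sin(yaw); P=np.atleast_2d(P); return np.c_[o[0]+c*P[:,0]-s*P[:,1],o[1]+s*P[:,0]+c*P[:,1],o[2]+P[:,2]]
def drawbox(im,C,W,off,k,col):
    p=(C.proj(W)-off)*k
    for i in range(8):
        for j in(1,2,4):
            if i^j>i: cv2.line(im,tuple(int(round(v)) for v in p[i]),tuple(int(round(v)) for v in p[i^j]),col,1,cv2.LINE_AA)
def overlay(C,boxes,r0,r1,c0,c1,k,name):
    im=cv2.resize(C.img[r0:r1,c0:c1],None,fx=k,fy=k,interpolation=cv2.INTER_CUBIC)[...,::-1].copy()
    for W,col in boxes: drawbox(im,C,W,np.array([c0,r0])-0.5+0.5/1,k,col)
    cv2.imwrite(name,im)
E
python3 - <<'E'
from h import *
S=Cam(read_camera("scene"));T=Cam(read_camera("top"))
# tab: mask dark pixels triangulate: in plate frame find x of tab
o=np.array([.519,.1452,-.006]);yaw=1.7653
tabx=.112; tr=tabx+.021
B=[(box(-.1425,.1425,-.038,.038,0,.008),(0,0,255)),(box(tabx-.008,tabx+.008,-.007,.007,.04,.081),(0,255,0)),
 (box(tr-.16,tr,-.013,.013,.008,.017),(255,0,0)),(box(tr,tr+.008,-.013,.013,.008,.042),(255,0,255)),(box(-.13,-.106,-.012,.012,.044,.054),(0,255,255))]
B=[(toW(o,yaw,b),c) for b,c in B]
overlay(T,B,170,250,135,275,5.7,"pics/ov_t.png")
overlay(S,B,145,225,135,265,6,"pics/ov_s.png")
E
```

```text
(no output)
```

View pics/ov_t.png

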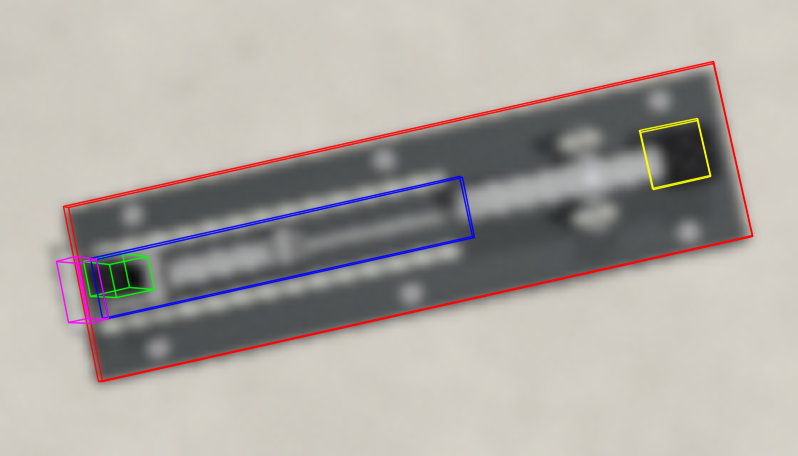

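View pics/ov_s.png

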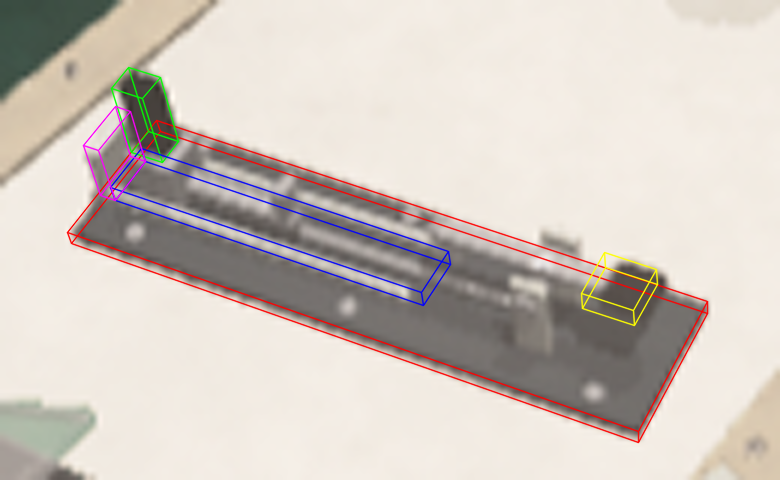

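Run:
```python
from h import *
S=Cam(read_camera("scene"));T=Cam(read_camera("top"))
crop(T.img,215,290,280,410,6,"pics/t_blk.png")
crop(S.img,215,335,235,365,5,"pics/s_blk.png")
for q in("block_a","block_b","block_b_center"):
  for n in("top","scene"):
    print(q,n,[(d["conf"],np.round(d["pixel"]),d["mask"].sum()) for d in silhouettes(n,q)],[(d["conf"],np.round(d["pixel"])) for d in look_for(n,q)])
```

```text
block_a top [(0.75, array([274., 377.]), np.int64(191)), (0.64, array([236., 397.]), np.int64(168)), (0.55, array([238., 367.]), np.int64(171)), (0.54, array([231., 294.]), np.int64(126)), (0.45, array([208., 369.]), np.int64(163))] [(0.72, array([272., 378.])), (0.72, array([237., 398.])), (0.67, array([228., 295.])), (0.48, array([239., 368.])), (0.48, array([208., 368.]))]
block_a scene [(0.81, array([316., 298.]), np.int64(264)), (0.81, array([296., 341.]), np.int64(267)), (0.8, array([234., 254.]), np.int64(256)), (0.76, array([280., 313.]), np.int64(294)), (0.57, array([256., 326.]), np.int64(209))] [(0.83, array([279., 313.])), (0.82, array([297., 339.])), (0.72, array([255., 326.])), (0.63, array([317., 296.])), (0.52, array([235., 254.]))]
block_b top [(0.75, array([274., 377.]), np.int64(191)), (0.64, array([236., 397.]), np.int64(168)), (0.55, array([238., 367.]), np.int64(171)), (0.54, array([231., 294.]), np.int64(126)), (0.45, array([208., 369.]), np.int64(163))] [(0.72, array([272., 378.])), (0.72, array([237., 398.])), (0.67, array([228., 295.])), (0.48, array([239., 
[... 417 characters left out ...]

block_b_center top [(0.63, array([235., 367.]), np.int64(143)), (0.57, array([238., 394.]), np.int64(188)), (0.48, array([206., 366.]), np.int64(180)), (0.47, array([272., 372.]), np.int64(179))] [(0.73, array([274., 374.])), (0.66, array([237., 368.])), (0.55, array([207., 367.])), (0.5, array([238., 392.]))]
block_b_center scene [(0.81, array([317., 297.]), np.int64(225)), (0.77, array([296., 344.]), np.int64(282)), (0.73, array([279., 311.]), np.int64(256)), (0.57, array([256., 327.]), np.int64(258)), (0.51, array([189., 199.]), np.int64(2617))] [(0.68, array([281., 311.])), (0.64, array([316., 299.])), (0.6, array([256., 329.])), (0.52, array([297., 343.])), (0.43, array([188., 324.]))]
```

View pics/t_blk.png

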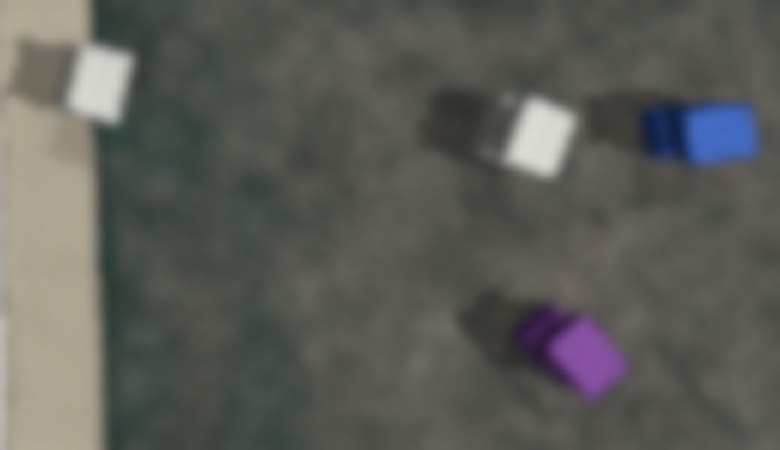

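View pics/s_blk.png

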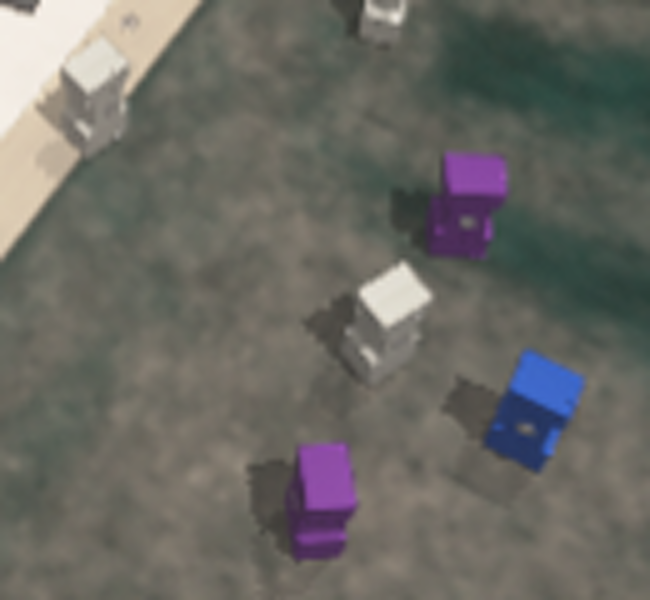

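Run:
```python
from h import *
np.set_printoptions(precision=4,suppress=True)
S=Cam(read_camera("scene"));T=Cam(read_camera("top"))
data={"near":(np.array([[82,43],[135,52],[119,126],[66,97]]),np.array([[98,37],[128,65],[96,95],[62,70]])),
"far":(np.array([[530,93],[577,120],[552,180],[503,162]]),np.array([[405,262],[432,295],[390,328],[357,293]]))}
B=[]
for n,(t,s) in data.items():
    t=t/6+[280,215]; s=s/5+[235,215]
    def mod(p): return toW([p[0],p[1],p[3]],p[2],[[.013,.01,.06],[.013,-.01,.06],[-.013,-.01,.06],[-.013,.01,.06]])
    # world +x = image up; +y=image left
    def res(p): return np.r_[(T.proj(mod(p))-t).ravel(),(S.proj(mod(p))-s[[0,1,2,3]]).ravel()]
    best=None
    for y0 in(-.3,0,.3):
      for sh in range(4):
        so=np.roll(s,sh,axis=0)
        f=lambda p:np.r_[(T.proj(mod(p))-t).ravel(),(S.proj(mod(p))-so).ravel()]
        r=least_squares(f,[.45,-.07 if n=="near" else -.23,y0,0])
        if best is None or r.cost<best.cost: best=r;bs=sh
    print(n,best.x,np.degrees(best.x[2]),best.cost,bs); print(best.fun.reshape(-1,2))
    p=best.x
    for z in(p[3],):
      o=[p[0],p[1],z]
      for b in(box(-.013,.013,-.01,.01,.046,.06),box(-.013,.013,-.01,.01,0,.022)): B.append((toW(o,p[2],b),(0,0,255)))
overlay(T,B,215,290,280,410,6,"pics/ob_t.png"); overlay(S,B,215,335,235,365,5,"pics/ob_s.png")
# magazine axis from bolts
t=np.array([[133,215],[158,348],[384,160],[411,293],[659,100],[689,232]])/5.7+[135,170]
W=np.array([T.at((r,c),.004) for c,r in t]); print(W)
m=(W[::2]+W[1::2])/2; d=m[0]-m[2]; print("mids",m, "yaw",np.degrees(np.arctan2(d[1],d[0])), np.linalg.norm(d), np.linalg.norm(W[::2]-W[1::2],axis=1))
```

```text
near [ 0.4672 -0.0685 -0.2408 -0.001 ] -13.796925884369236 4.5301278684909905 0
[[ 0.2256 -0.6998]
 [-0.0201 -0.3257]
 [ 0.305  -1.4517]
 [ 0.5319  1.4989]
 [ 0.5057  0.0953]
 [ 0.4034 -0.1221]
 [-1.6114  0.3774]
 [-0.6914 -0.1535]]
far [ 0.441  -0.2346 -0.3998  0.0029] -22.906010809234896 3.9577276505912167 0
[[ 0.2689  0.1213]
 [ 0.6739 -1.1632]
 [ 0.9146 -0.4071]
 [ 0.8253 -0.6332]
 [-0.7717 -0.2484]
 [ 0.03    0.5522]
 [-1.3931  0.3547]
 [-0.9249 -0.2284]]
[[0.5242 0.2617 0.004 ]
 [0.4675 0.2513 0.004 ]
 [0.545  0.154  0.004 ]
 [0.4882 0.1433 0.004 ]
 [0.5676 0.0362 0.004 ]
 [0.5111 0.0248 0.004 ]]
mids [[0.4959 0.2565 0.004 ]
 [0.5166 0.1486 0.004 ]
 [0.5393 0.0305 0.004 ]] yaw 100.88648517501359 0.23009079266766155 [0.0576 0.0578 0.0577]
```

View pics/ob_t.png

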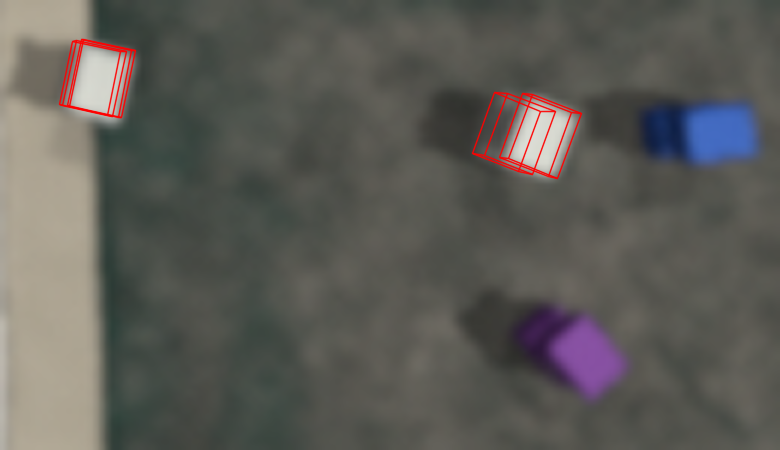

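View pics/ob_s.png

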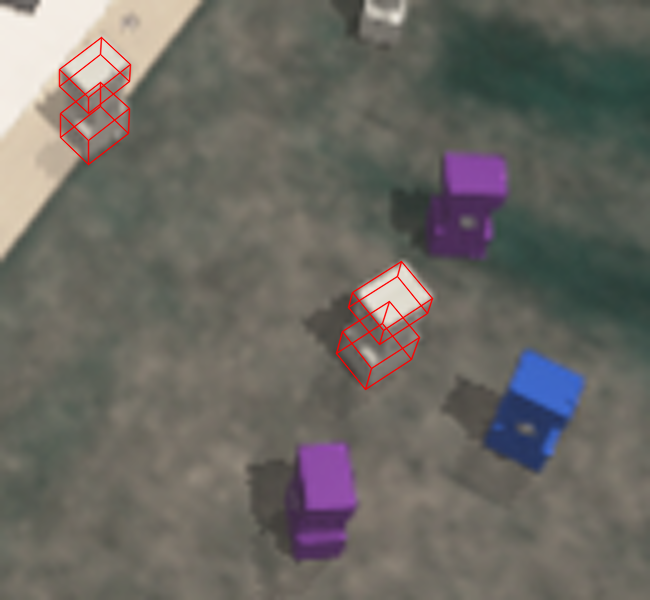

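```bash
cat >> h.py <<'E'
def to(pos,yawdeg,base=None):
    o=get_obs(); b=o if base is None else base
    Rb=quat(b["tool_rot"]); y=np.radians(yawdeg); c,s=np.cos(y),np.sin(y)
    Rt=R.from_matrix(np.array([[c,s,0],[s,-c,0],[0,0,-1]]))
    d=Rb.inv().apply(np.array(pos)-b["eef_pos"])/.025
    rv=np.degrees((Rb.inv()*Rt).as_rotvec())/10
    return np.round(d,2).tolist(),np.round(rv,2).tolist()
def tyaw(o):
    x=quat(o["tool_rot"]).apply([1,0,0]); return np.degrees(np.arctan2(x[1],x[0]))
def stat():
    o=get_obs(); print("t",round(o["t"],2),"pos",np.round(o["eef_pos"],4),"yaw",round(tyaw(o),2),"zax",np.round(quat(o["tool_rot"]).apply([0,0,1]),3),"F",np.round(o["contact_force"],1),"w",round(o["gripper_width"],3)); return o
E
python3 - <<'E'
from h import *
stat(); print(to([.47,-.3,.3],-30)); print(to([.496,.254,.22],10.9))
E
```

```text
t 2.6 pos [ 0.1669 -0.6541  0.3039] yaw -75.69 zax [ 0. -0. -1.] F [-0.2 -0.7 -0.6] w 1.0
([-10.73, -15.25, 0.16], [0.0, -0.0, -4.57])
([-31.94, -21.73, 3.35], [0.0, -0.0, -8.66])
```

>>> apply_moves --moves '[[[-10.73,-15.25,0.16],[0,0,-4.57],1],[[-10.73,-15.25,0.16],[0,0,-4.57],1],[[-10.73,-15.25,0.16],[0,0,-4.57],1],[[-10.73,-15.25,0.16],[0,0,-4.57],1],[[-10.73,-15.25,0.16],[0,0,-4.57],1],[[-10.73,-15.25,0.16],[0,0,-4.57],1],[[-10.73,-15.25,0.16],[0,0,-4.57],1],[[-31.94,-21.73,3.35],[0,0,-8.66],1],[[-31.94,-21.73,3.35],[0,0,-8.66],1],[[-31.94,-21.73,3.35],[0,0,-8.66],1],[[-31.94,-21.73,3.35],[0,0,-8.66],1],[[-31.94,-21.73,3.35],[0,0,-8.66],1],[[-31.94,-21.73,3.35],[0,0,-8.66],1],[[-31.94,-21.73,3.35],[0,0,-8.66],1],[[-31.94,-21.73,3.35],[0,0,-8.66],1],[[-31.94,-21.73,3.35],[0,0,-8.66],1],[[-31.94,-21.73,3.35],[0,0,-8.66],1],[[-31.94,-21.73,3.35],[0,0,-8.66],1]]'

```text
t: 4.85
eef_pos: [0.4954, 0.2559, 0.22]
tool_rot: [-0.0, 0.995, 0.097, -0.0]
contact_force: [0.0, -0.5, -0.0]
gripper_width: 0.997
```

Run:
```python
from h import *
stat()
S=Cam(read_camera("scene"));T=Cam(read_camera("top"))
o=get_obs()
print(S.proj(o["eef_pos"]),T.proj(o["eef_pos"]))
y=np.radians(tyaw(o)); p=o["eef_pos"]
def g(dx,dy,dz): return p+np.array([np.cos(y)*dx+np.sin(y)*dy,np.sin(y)*dx-np.cos(y)*dy,-dz])
# finger backs box, body front
B=[(np.array([g(a,b,c) for a in(-.057,.057) for b in(-.011,.011) for c in(.045,.06)]),(0,0,255)),
(np.array([g(a,b,c) for a in(-.0425,.0425) for b in(-.038,.038) for c in(-.001,0)]),(0,255,0))]
overlay(T,B,140,270,90,260,4.5,"pics/g_t.png"); overlay(S,B,60,210,80,260,4,"pics/g_s.png")
print(to([.496,.254,.112],10.9))
```

```text
t 4.85 pos [0.4954 0.2559 0.22  ] yaw 11.1 zax [-0.     0.001 -1.   ] F [ 0.  -0.5 -0. ] w 0.997
[[144.39574673 114.76472796]] [[135.62634588 217.18168942]]
([0.01, -0.05, 4.32], [0.01, 0.0, -0.0])
```

View pics/g_t.png

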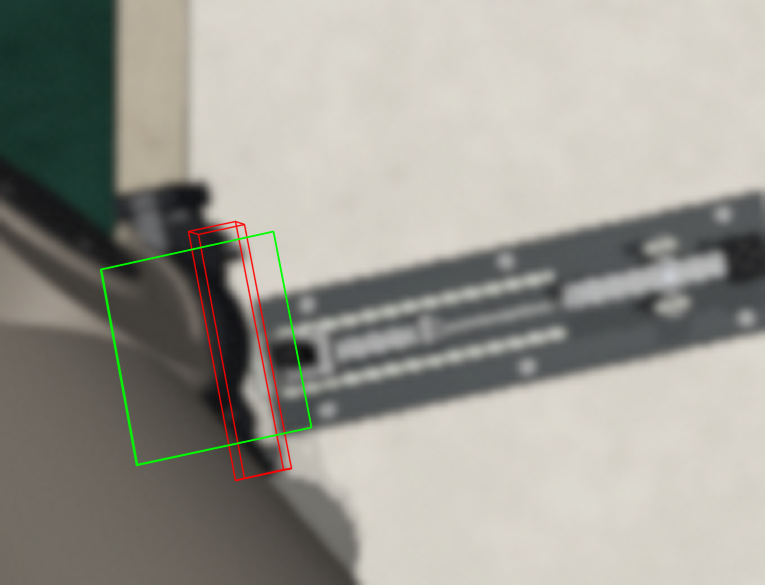

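View pics/g_s.png

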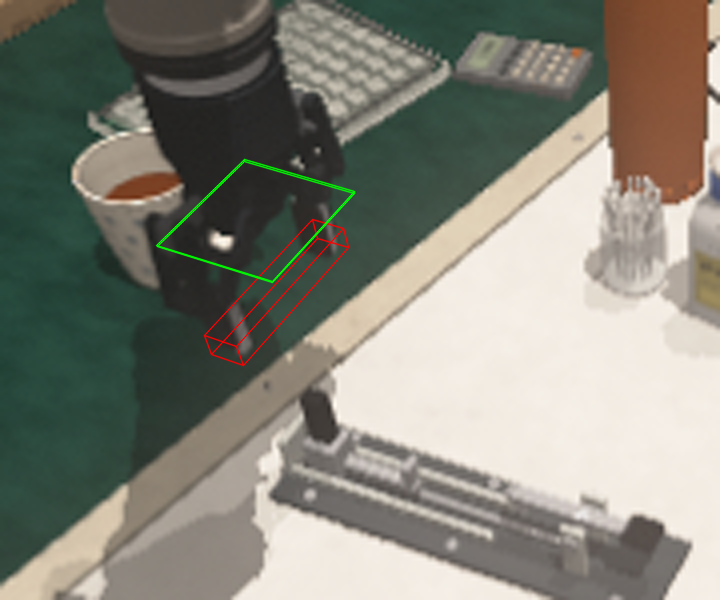

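>>> apply_moves --moves '[[[0.01,-0.05,2],[0,0,0],1],[[0.01,-0.05,3.5],[0,0,0],1],[[0.01,-0.05,4.32],[0,0,0],1],[[0.01,-0.05,4.32],[0,0,0],1],[[0.01,-0.05,4.32],[0,0,0],1]]'

```text
t: 5.58
eef_pos: [0.4968, 0.2554, 0.1135]
tool_rot: [-0.0, 0.996, 0.095, 0.001]
contact_force: [-0.3, -0.2, 0.7]
gripper_width: 1.001
```

Run:
```python
from h import *
stat()
S=Cam(read_camera("scene"));crop(S.img,90,215,90,260,4.5,"pics/d_s.png")
T=Cam(read_camera("top"));crop(T.img,160,250,110,260,5,"pics/d_t.png")
```

```text
t 5.58 pos [0.4968 0.2554 0.1135] yaw 10.87 zax [ 0.002  0.001 -1.   ] F [-0.3 -0.2  0.7] w 1.001
```

View pics/d_s.png

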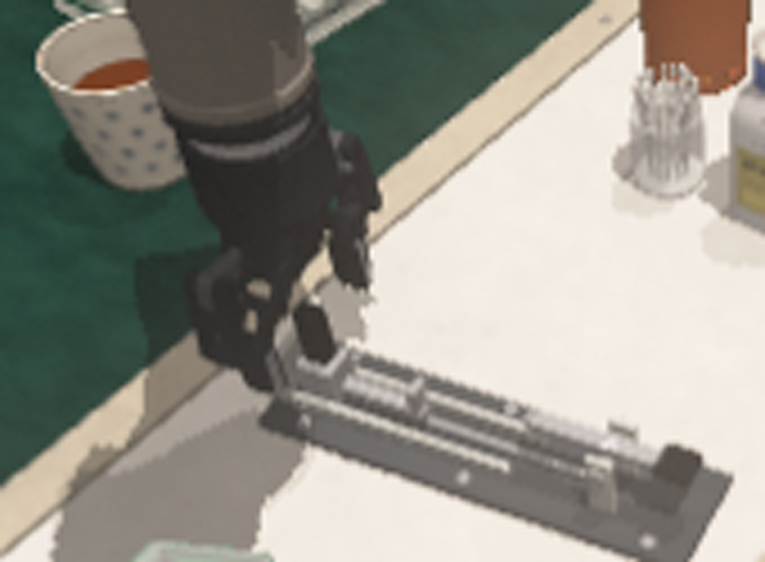

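View pics/d_t.png

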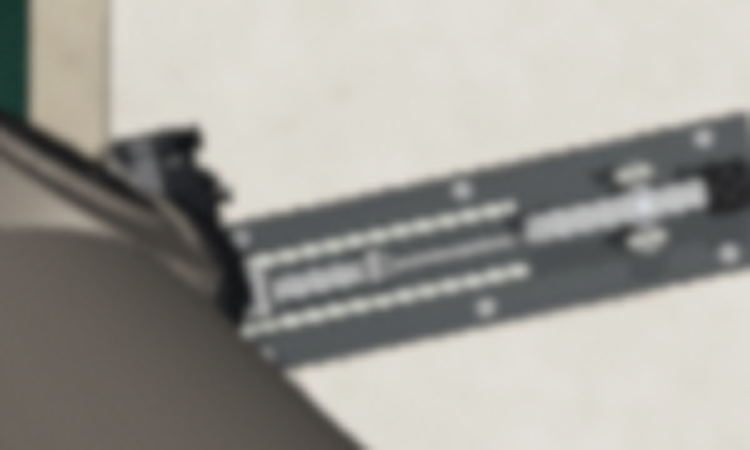

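>>> apply_moves --moves '[[[0,0,0],[0,0,0],0],[[0,0,0],[0,0,0],-0.5],[[0,0,0],[0,0,0],-1],[[0,0,0],[0,0,0],-1],[[0,0,0],[0,0,0],-1],[[0,0,0],[0,0,0],-1]]' --force 60

```text
t: 6.42
eef_pos: [0.4983, 0.2556, 0.1126]
tool_rot: [-0.001, 0.996, 0.095, 0.002]
contact_force: [7.5, 2.4, -3.9]
gripper_width: 0.153
```

Run:
```python
from h import *
stat()
S=Cam(read_camera("scene"));crop(S.img,90,215,90,260,4.5,"pics/e_s.png")
```

```text
t 6.42 pos [0.4983 0.2556 0.1126] yaw 10.85 zax [ 0.004  0.002 -1.   ] F [ 7.5  2.4 -3.9] w 0.153
```

View pics/e_s.png

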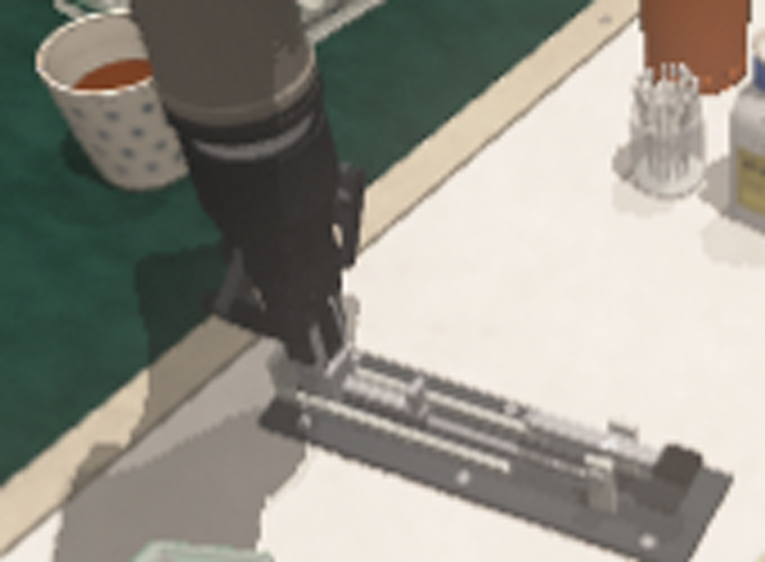

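>>> apply_moves --moves '[[[0.08,0.4,0],[0,0,0],-1],[[0.08,0.9,0],[0,0,0],-1],[[0.08,1.4,0],[0,0,0],-1],[[0.08,1.9,0],[0,0,0],-1],[[0.08,2.4,0],[0,0,0],-1],[[0.08,2.9,0],[0,0,0],-1],[[0.08,3.3,0],[0,0,0],-1],[[0.08,3.6,0],[0,0,0],-1],[[0.08,3.8,0],[0,0,0],-1],[[0.08,3.9,0],[0,0,0],-1],[[0.08,4.0,0],[0,0,0],-1],[[0.08,4.0,0],[0,0,0],-1]]' --force 80

```text
t: 7.98
eef_pos: [0.5169, 0.1599, 0.1126]
tool_rot: [-0.002, 0.995, 0.096, 0.001]
contact_force: [0.8, 7.1, 0.5]
gripper_width: 0.151
```

Run:
```python
from h import *
o=stat(); d=o["eef_pos"]-np.array([.4983,.2556,.1126]); print(d, np.linalg.norm(d[:2]))
S=Cam(read_camera("scene"));crop(S.img,110,215,120,270,5,"pics/f_s.png")
```

```text
t 7.97 pos [0.5169 0.1599 0.1126] yaw 10.99 zax [ 0.001  0.004 -1.   ] F [0.8 7.1 0.5] w 0.151
[ 1.85978100e-02 -9.56927156e-02  2.22106355e-05] 0.09748320038809218
```

View pics/f_s.png

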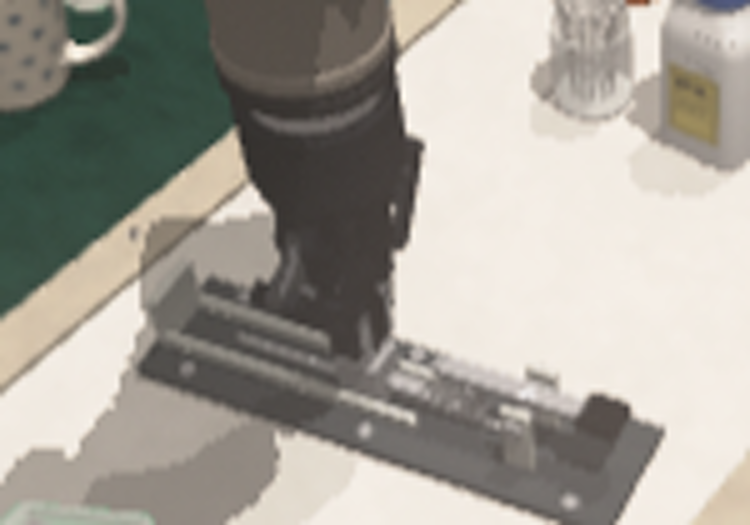

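>>> apply_moves --moves '[[[0,-0.06,0],[0,0,0],-1],[[0,-0.12,0],[0,0,0],-1],[[0,-0.18,0],[0,0,0],-1],[[0,-0.18,0],[0,0,0],-1]]'

```text
t: 8.52
eef_pos: [0.5166, 0.1618, 0.1125]
tool_rot: [0.0, 0.995, 0.095, 0.001]
contact_force: [1.4, 1.3, 4.8]
gripper_width: 0.15
```

Run:
```python
from h import *
o=stat(); d=o["eef_pos"]-np.array([.4983,.2556,.1126]); print(d, np.linalg.norm(d[:2]))
```

```text
t 8.53 pos [0.5166 0.1618 0.1125] yaw 10.89 zax [ 0.001  0.    -1.   ] F [1.4 1.3 4.8] w 0.15
[ 1.82832495e-02 -9.38296678e-02 -5.44220923e-05] 0.09559437105658249
```

>>> apply_moves --moves '[[[0,0,0],[0,0,0],0],[[0,0,0],[0,0,0],0.5],[[0,0,0],[0,0,0],0.5],[[0,0,-1],[0,0,0],0.5],[[0,0,-2.5],[0,0,0],0.5],[[0,0,-4],[0,0,0],0.5],[[0,0,-4],[0,0,0],0.5]]'

```text
t: 9.4
eef_pos: [0.5172, 0.1625, 0.2148]
tool_rot: [-0.0, 0.995, 0.095, 0.003]
contact_force: [-0.4, 0.5, -0.0]
gripper_width: 0.755
```

Run:
```python
from h import *
o=stat()
print(to([.466,-.069,.2],77.5)); print(to([.466,-.069,.2],-102.5))
```

```text
t 9.4 pos [0.5172 0.1625 0.2148] yaw 10.9 zax [ 0.005  0.001 -1.   ] F [-0.4  0.5 -0. ] w 0.755
([-3.77, 8.7, 0.57], [0.02, -0.03, -6.66])
([-3.77, 8.7, 0.57], [-0.03, -0.02, 11.34])
```

>>> apply_moves --moves '[[[-3.77,8.7,0.57],[0,0,-6.6],0.3],[[-3.77,8.7,0.57],[0,0,-6.6],0.3],[[-3.77,8.7,0.57],[0,0,-6.6],0.3],[[-3.77,8.7,0.57],[0,0,-6.6],0.3],[[-3.77,8.7,0.57],[0,0,-6.6],0.3],[[-3.77,8.7,0.57],[0,0,-6.6],0.3],[[-3.77,8.7,0.57],[0,0,-6.6],0.3],[[-3.77,8.7,0.57],[0,0,-6.6],0.3],[[-3.77,8.7,0.57],[0,0,-6.6],0.3]]'

```text
t: 10.52
eef_pos: [0.4642, -0.0696, 0.1974]
tool_rot: [-0.0, 0.783, 0.621, -0.0]
contact_force: [-0.1, 0.6, 0.6]
gripper_width: 0.651
```

Run:
```python
from h import *
o=stat()
print(to([.466,-.069,.088],77))
S=Cam(read_camera("scene"));T=Cam(read_camera("top"))
ctr=S.img[110:270,130:330]; crop(S.img,110,270,130,330,4,"pics/k_s.png")
ax=np.array([-.191,.982,0]); ay=np.array([-.982,-.191,0]); O=np.array([.4945,.2757,.002])
def M(b): return O+np.outer(b[:,0],ax)+np.outer(b[:,1],ay)+np.outer(b[:,2],[0,0,1])
B=[(M(box(-.16,0,-.013,.013,0,.009)),(255,0,0)),(M(box(-.124,-.108,-.007,.007,.032,.073)),(0,255,0)),(M(box(-.129,-.103,-.012,.012,.0,.03)),(0,255,255))]
overlay(T,B,160,250,130,270,5.5,"pics/k_t.png")
```

```text
t 10.53 pos [ 0.4642 -0.0696  0.1974] yaw 76.85 zax [-0.001  0.    -1.   ] F [-0.1  0.6  0.6] w 0.651
([0.04, 0.07, 4.38], [-0.01, 0.0, -0.02])
```

View pics/k_s.png

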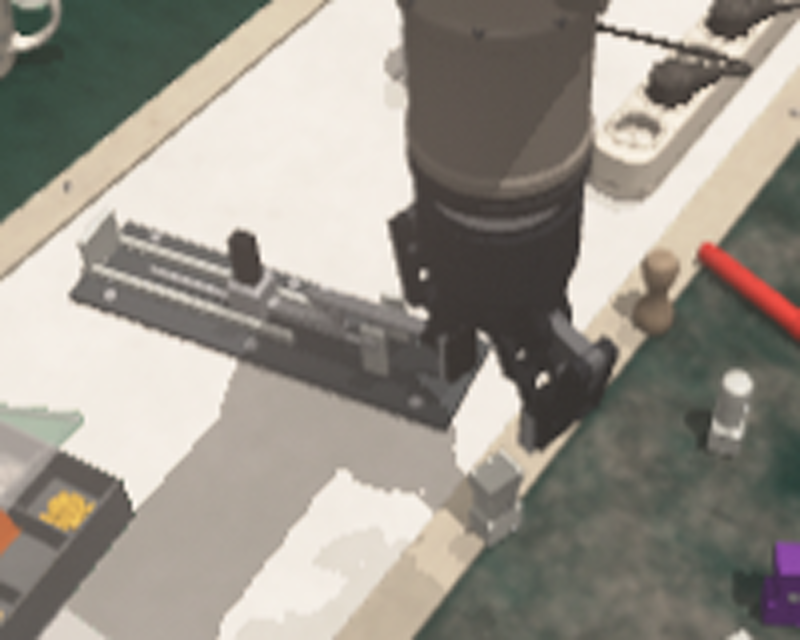

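View pics/k_t.png

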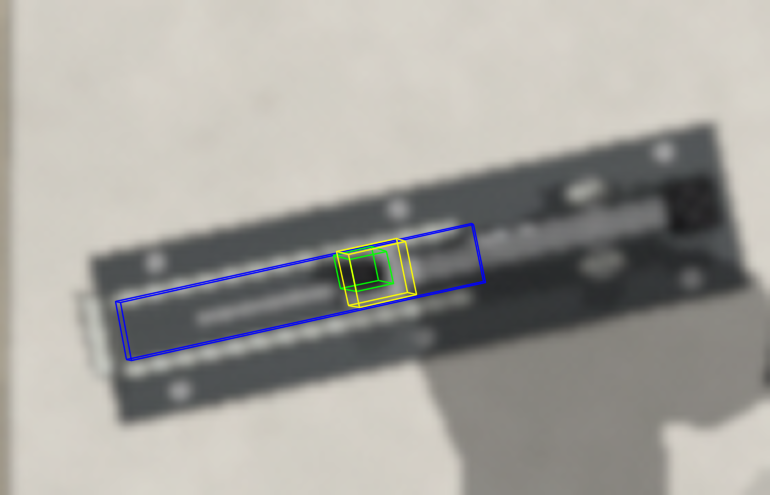

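>>> apply_moves --moves '[[[0.08,0.09,2],[0,0,0],0.3],[[0.08,0.09,3.6],[0,0,0],0.3],[[0.08,0.09,4.36],[0,0,0],0.3],[[0.08,0.09,4.36],[0,0,0],0.3],[[0.08,0.09,4.36],[0,0,0],0.3]]'

```text
t: 11.25
eef_pos: [0.4678, -0.068, 0.0897]
tool_rot: [0.0, 0.783, 0.622, 0.0]
contact_force: [0.3, 0.0, 0.6]
gripper_width: 0.649
```

Run:
```python
from h import *
o=stat()
S=Cam(read_camera("scene"));crop(S.img,180,260,210,310,6,"pics/l_s.png")
T=Cam(read_camera("top"));crop(T.img,200,260,260,330,6,"pics/l_t.png")
```

```text
t 11.25 pos [ 0.4678 -0.068   0.0897] yaw 76.91 zax [ 0.001 -0.    -1.   ] F [0.3 0.  0.6] w 0.649
```

View pics/l_s.png

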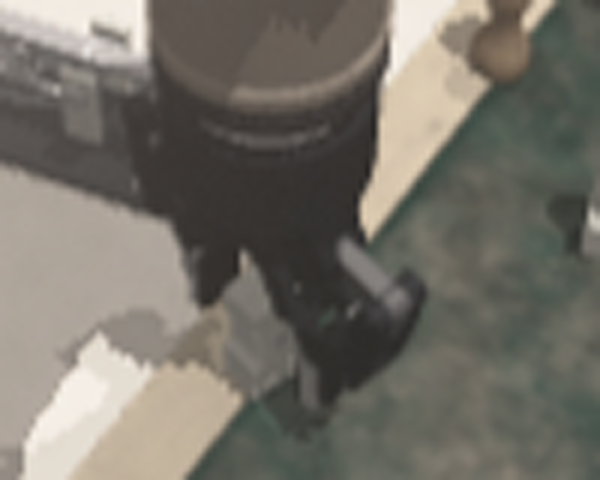

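View pics/l_t.png

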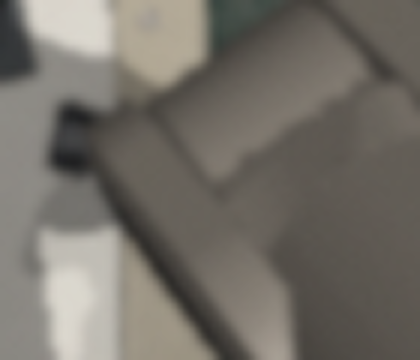

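Block sits between the fingers. Close gently.

>>> apply_moves --moves '[[[0,0,0],[0,0,0],0],[[0,0,0],[0,0,0],-0.4],[[0,0,0],[0,0,0],-0.8],[[0,0,0],[0,0,0],-0.8],[[0,0,0],[0,0,0],-0.8],[[0,0,0],[0,0,0],-0.8]]' --force 40

```text
t: 12.1
eef_pos: [0.4674, -0.0682, 0.0893]
tool_rot: [0.0, 0.783, 0.622, 0.0]
contact_force: [-1.5, -0.7, 6.7]
gripper_width: 0.23
```

Run:
```python
from h import *
o=stat()
```

```text
t 12.1 pos [ 0.4674 -0.0682  0.0893] yaw 76.91 zax [ 0. -0. -1.] F [-1.5 -0.7  6.7] w 0.23
```

>>> apply_moves --moves '[[[0,0,-0.6],[0,0,0],-0.8],[[0,0,-1.6],[0,0,0],-0.8],[[0,0,-3],[0,0,0],-0.8],[[0,0,-4.4],[0,0,0],-0.8],[[0,0,-4.4],[0,0,0],-0.8]]'

```text
t: 12.72
eef_pos: [0.4686, -0.0681, 0.2017]
tool_rot: [0.002, 0.783, 0.622, 0.002]
contact_force: [-0.2, 0.5, -1.9]
gripper_width: 0.232
```

```bash
cat >> h.py <<'E'
AX=np.array([-.191,.982,0]); AY=np.array([-.982,-.191,0]); O=np.array([.4945,.2757,.002])
def trk(x,y,z): return O+x*AX+y*AY+np.array([0,0,z])
E
python3 - <<'E'
from h import *
o=stat()
S=Cam(read_camera("scene"));crop(S.img,100,260,180,340,4,"pics/m_s.png")
for z in (.098,.04): print(to(trk(-.02,0,z+.054),11.0), trk(-.02,0,z+.054))
E
```

```text
t 12.72 pos [ 0.4686 -0.0681  0.2017] yaw 76.9 zax [ 0.005 -0.001 -1.   ] F [-0.2  0.5 -1.9] w 0.232
([12.92, -1.75, 1.84], [0.01, -0.01, 6.59]) [0.49832 0.25606 0.154  ]
([12.92, -1.76, 4.16], [0.01, -0.01, 6.59]) [0.49832 0.25606 0.096  ]
```

View pics/m_s.png

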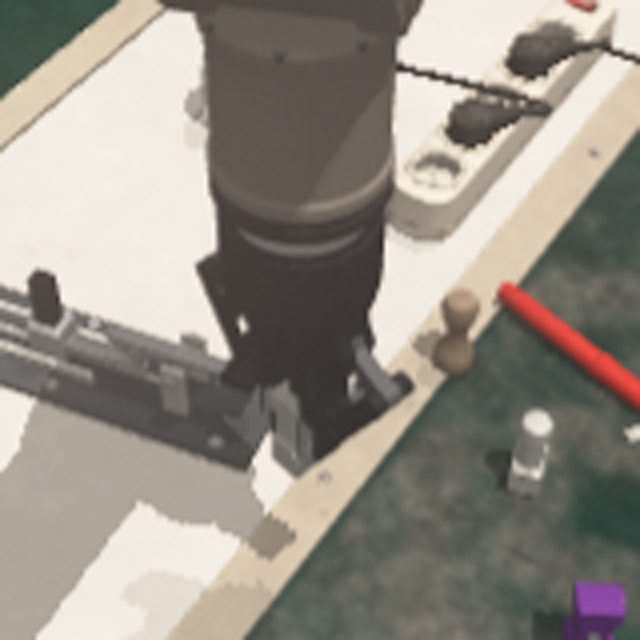

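>>> apply_moves --moves '[[[12.85,-1.75,0],[0,0,6.59],-0.8],[[12.85,-1.75,0],[0,0,6.59],-0.8],[[12.85,-1.75,0],[0,0,6.59],-0.8],[[12.85,-1.75,0],[0,0,6.59],-0.8],[[12.85,-1.75,0],[0,0,6.59],-0.8],[[12.85,-1.75,0],[0,0,6.59],-0.8],[[12.85,-1.75,0],[0,0,6.59],-0.8],[[12.85,-1.75,0],[0,0,6.59],-0.8],[[12.85,-1.75,1],[0,0,6.59],-0.8],[[12.85,-1.75,2],[0,0,6.59],-0.8],[[12.85,-1.75,2.6],[0,0,6.59],-0.8],[[12.85,-1.75,2.6],[0,0,6.59],-0.8],[[12.85,-1.75,2.6],[0,0,6.59],-0.8]]'

```text
t: 14.4
eef_pos: [0.4977, 0.2548, 0.1345]
tool_rot: [-0.0, 0.995, 0.096, 0.0]
contact_force: [-0.3, -0.3, -0.6]
gripper_width: 0.232
```

Run:
```python
from h import *
o=stat(); d=o["eef_pos"]-O; print("trk",d@AX,d@AY,d[2])
print(to(trk(-.022,0,.0905),11.0))
S=Cam(read_camera("scene"));crop(S.img,110,210,110,230,6,"pics/n_s.png")
```

```text
t 14.4 pos [0.4977 0.2548 0.1345] yaw 11.02 zax [ 0.001  0.001 -1.   ] F [-0.3 -0.3 -0.6] w 0.232
trk -0.02113657196458311 0.0008205862369474403 0.13251086097102507
([0.03, 0.04, 1.68], [-0.0, -0.0, 0.0])
```

View pics/n_s.png

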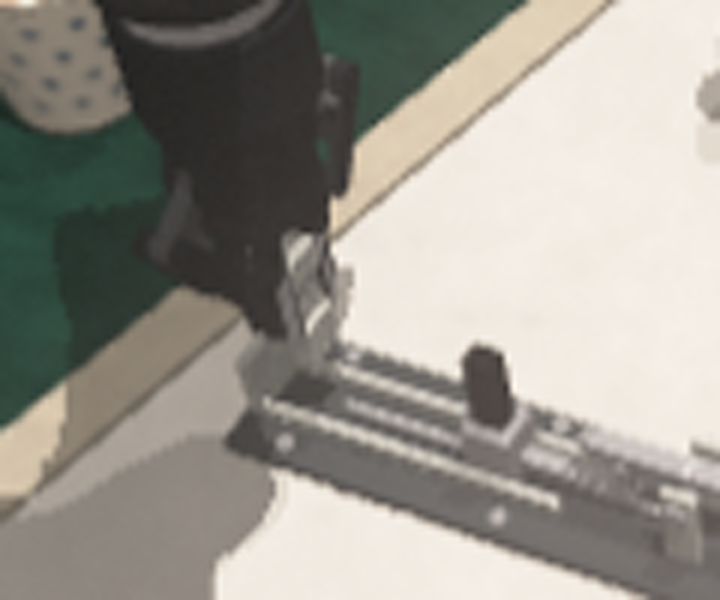

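>>> apply_moves --moves '[[[0.03,0.04,0.5],[0,0,0],-0.8],[[0.03,0.04,1.0],[0,0,0],-0.8],[[0.03,0.04,1.4],[0,0,0],-0.8],[[0.03,0.04,1.65],[0,0,0],-0.8],[[0.03,0.04,1.65],[0,0,0],-0.8],[[0.03,0.04,1.65],[0,0,0],-0.8]]'

```text
t: 15.2
eef_pos: [0.4983, 0.2539, 0.0927]
tool_rot: [-0.0, 0.995, 0.096, 0.0]
contact_force: [0.4, 0.3, -0.2]
gripper_width: 0.23
```

Run:
```python
from h import *
o=stat(); d=o["eef_pos"]-O; print("trk",d@AX,d@AY,d[2])
S=Cam(read_camera("scene"));crop(S.img,110,210,110,230,6,"pics/p_s.png")
```

```text
t 15.2 pos [0.4983 0.2539 0.0927] yaw 11.02 zax [ 0.  0. -1.] F [ 0.4  0.3 -0.2] w 0.23
trk -0.022131746566720723 0.0004212437437623711 0.09070235912367028
```

View pics/p_s.png

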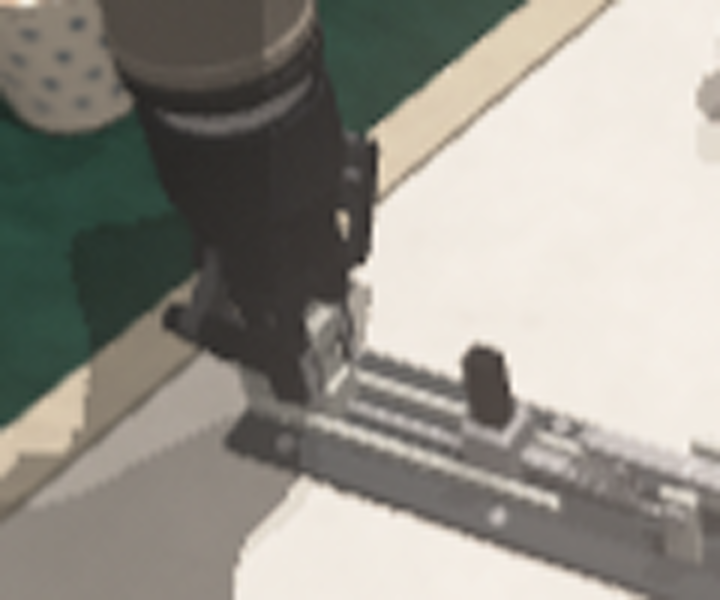

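>>> apply_moves --moves '[[[0,0,0.06],[0,0,0],-0.8],[[0,0,0.08],[0,0,0],-0.8],[[0,0,0.08],[0,0,0],-0.8]]'

```text
t: 15.62
eef_pos: [0.4984, 0.2539, 0.0913]
tool_rot: [0.0, 0.995, 0.096, 0.0]
contact_force: [-1.4, -0.3, 6.3]
gripper_width: 0.232
```

>>> apply_moves --moves '[[[0,0,0.02],[0,0,0],-0.5],[[0,0,0],[0,0,0],-0.3],[[0,0,0],[0,0,0],-0.1],[[0,0,0],[0,0,0],0],[[0,0,-0.6],[0,0,0],0],[[0,0,-1.8],[0,0,0],0],[[0,0,-3.2],[0,0,0],0],[[0,0,-4.5],[0,0,0],0],[[0,0,-4.5],[0,0,0],0]]'

```text
t: 16.75
eef_pos: [0.4996, 0.2549, 0.2067]
tool_rot: [-0.001, 0.995, 0.096, 0.003]
contact_force: [0.2, 0.5, 0.3]
gripper_width: 0.496
```

Run:
```python
from h import *
o=stat()
print(to([.441,-.2345,.2],67.5))
S=Cam(read_camera("scene"));crop(S.img,110,210,110,230,6,"pics/q_s.png")
```

```text
t 16.75 pos [0.4996 0.2549 0.2067] yaw 11.01 zax [ 0.005  0.003 -1.   ] F [0.2 0.5 0.3] w 0.496
([-6.04, 18.77, 0.2], [0.01, -0.04, -5.65])
```

View pics/q_s.png

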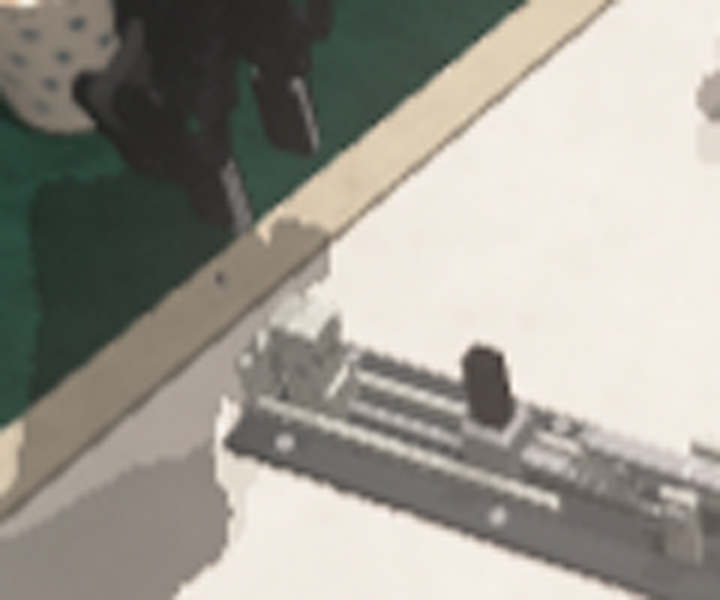

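>>> apply_moves --moves '[[[-6.04,18.77,0],[0,0,-5.65],0],[[-6.04,18.77,0],[0,0,-5.65],0],[[-6.04,18.77,0],[0,0,-5.65],0],[[-6.04,18.77,0],[0,0,-5.65],0],[[-6.04,18.77,0],[0,0,-5.65],0],[[-6.04,18.77,0],[0,0,-5.65],0],[[-6.04,18.77,0],[0,0,-5.65],0],[[-6.04,18.77,0],[0,0,-5.65],0],[[-6.04,18.77,0],[0,0,-5.65],0],[[-6.04,18.77,0],[0,0,-5.65],0],[[-6.04,18.77,0],[0,0,-5.65],0],[[-6.04,18.77,0],[0,0,-5.65],0],[[-6.04,18.77,0],[0,0,-5.65],0]]'

```text
t: 18.42
eef_pos: [0.44, -0.2346, 0.2032]
tool_rot: [0.0, 0.831, 0.556, 0.0]
contact_force: [0.6, -0.0, -0.1]
gripper_width: 0.5
```

Run:
```python
from h import *
o=stat()
print(to([.441,-.2345,.089],67.5))
S=Cam(read_camera("scene"));crop(S.img,210,340,250,380,4.6,"pics/r_s.png")
T=Cam(read_camera("top"));crop(T.img,190,290,310,420,6,"pics/r_t.png")
```

```text
t 18.43 pos [ 0.44   -0.2346  0.2032] yaw 67.63 zax [ 0.  0. -1.] F [ 0.6 -0.  -0.1] w 0.5
([0.02, 0.04, 4.57], [0.0, -0.0, 0.01])
```

View pics/r_s.png

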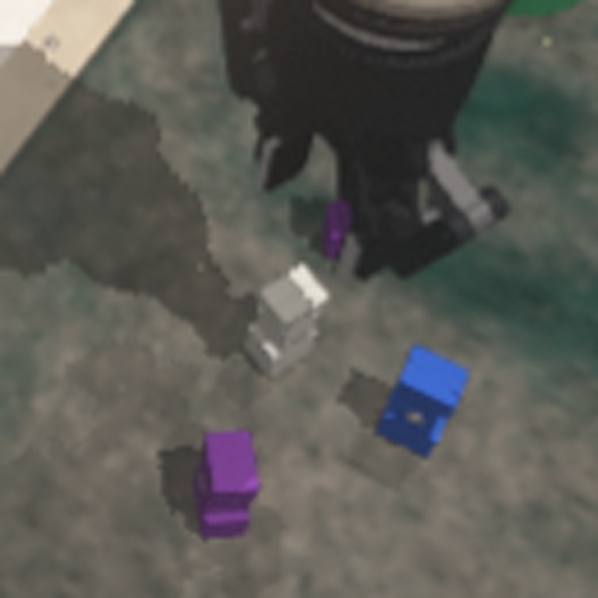

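View pics/r_t.png

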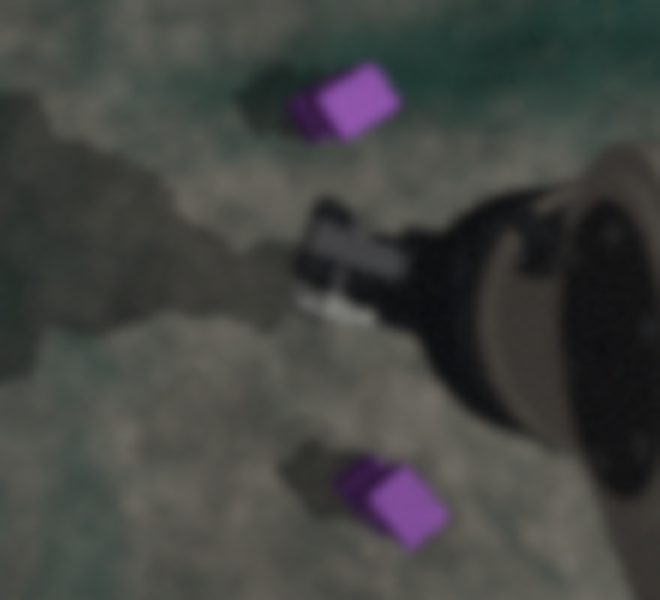

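>>> apply_moves --moves '[[[0.02,0.04,1],[0,0,0],0.05],[[0.02,0.04,1.9],[0,0,0],0.05],[[0.02,0.04,1.9],[0,0,0],0.05]]'

```text
t: 18.9
eef_pos: [0.4399, -0.235, 0.1545]
tool_rot: [-0.001, 0.831, 0.556, -0.001]
contact_force: [-0.5, -0.8, -0.0]
gripper_width: 0.523
```

Run:
```python
from h import *
o=stat()
print(to([.441,-.2345,.089],67.5))
S=Cam(read_camera("scene"));crop(S.img,210,340,250,380,4.6,"pics/u_s.png")
```

```text
t 18.9 pos [ 0.4399 -0.235   0.1545] yaw 67.54 zax [-0.003  0.002 -1.   ] F [-0.5 -0.8 -0. ] w 0.523
([0.03, 0.04, 2.62], [-0.02, -0.0, 0.0])
```

View pics/u_s.png

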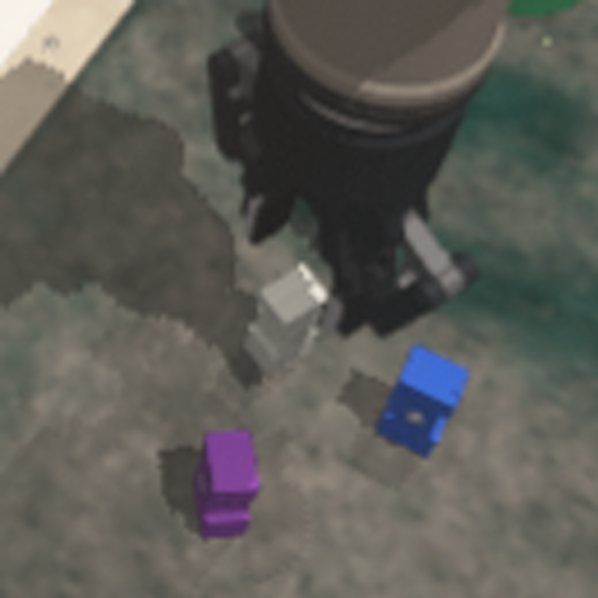

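>>> apply_moves --moves '[[[0.02,0.03,1],[0,0,0],0.05],[[0.02,0.03,2],[0,0,0],0.05],[[0.02,0.03,2.62],[0,0,0],0.05],[[0.02,0.03,2.62],[0,0,0],0.05],[[0.02,0.03,2.62],[0,0,0],0.05],[[0.02,0.03,2.62],[0,0,0],-0.3],[[0.02,0.03,2.62],[0,0,0],-0.6],[[0.02,0.03,2.62],[0,0,0],-0.8],[[0.02,0.03,2.62],[0,0,0],-0.8],[[0.02,0.03,2.62],[0,0,0],-0.8],[[0.02,0.03,2.62],[0,0,0],-0.8]]'

```text
t: 20.32
eef_pos: [0.4421, -0.2355, 0.0909]
tool_rot: [0.001, 0.831, 0.556, 0.0]
contact_force: [0.1, 0.1, 6.2]
gripper_width: 0.23
```

Run:
```python
from h import *
o=stat()
S=Cam(read_camera("scene"));crop(S.img,210,340,250,380,4.6,"pics/v_s.png")
```

```text
t 20.32 pos [ 0.4421 -0.2355  0.0909] yaw 67.51 zax [ 0.001 -0.001 -1.   ] F [0.1 0.1 6.2] w 0.23
```

View pics/v_s.png

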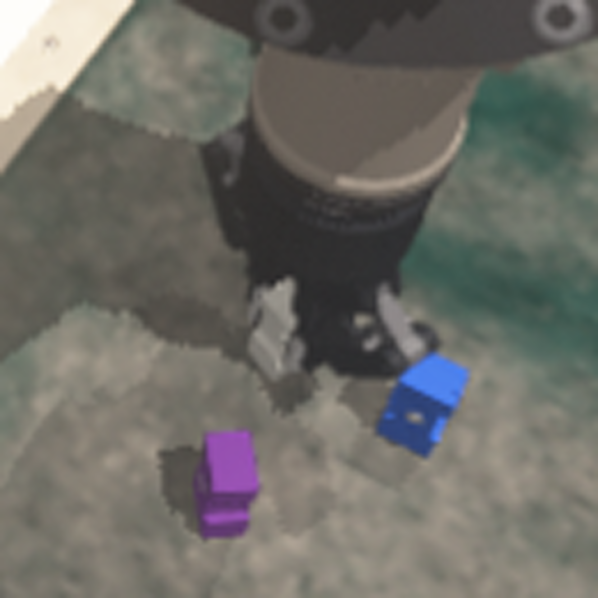

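>>> apply_moves --moves '[[[0,0,-0.6],[0,0,0],-0.8],[[0,0,-1.6],[0,0,0],-0.8],[[0,0,-3],[0,0,0],-0.8],[[0,0,-4.4],[0,0,0],-0.8],[[0,0,-4.4],[0,0,0],-0.8]]'

```text
t: 21.0
eef_pos: [0.443, -0.2358, 0.2032]
tool_rot: [0.002, 0.831, 0.556, 0.001]
contact_force: [-0.7, -0.5, -2.0]
gripper_width: 0.235
```

Run:
```python
from h import *
o=stat()
print(to(trk(-.062,0,.0),11.0), trk(-.062,0,0))
```

```text
t 21.0 pos [ 0.443  -0.2358  0.2032] yaw 67.5 zax [ 0.005 -0.003 -1.   ] F [-0.7 -0.5 -2. ] w 0.235
([17.63, -4.6, 8.01], [0.03, -0.01, 5.65]) [0.506342 0.214816 0.002   ]
```

>>> apply_moves --moves '[[[17.63,-4.6,0],[0,0,5.65],-0.8],[[17.63,-4.6,0],[0,0,5.65],-0.8],[[17.63,-4.6,0],[0,0,5.65],-0.8],[[17.63,-4.6,0],[0,0,5.65],-0.8],[[17.63,-4.6,0],[0,0,5.65],-0.8],[[17.63,-4.6,0],[0,0,5.65],-0.8],[[17.63,-4.6,0],[0,0,5.65],-0.8],[[17.63,-4.6,0],[0,0,5.65],-0.8],[[17.63,-4.6,0],[0,0,5.65],-0.8],[[17.63,-4.6,0],[0,0,5.65],-0.8],[[17.63,-4.6,0],[0,0,5.65],-0.8],[[17.63,-4.6,1.2],[0,0,5.65],-0.8],[[17.63,-4.6,1.5],[0,0,5.65],-0.8],[[17.63,-4.6,1.5],[0,0,5.65],-0.8],[[17.63,-4.6,1.5],[0,0,5.65],-0.8]]'

```text
t: 22.88
eef_pos: [0.5045, 0.2159, 0.1635]
tool_rot: [-0.0, 0.995, 0.096, 0.001]
contact_force: [-0.6, -0.5, -0.8]
gripper_width: 0.227
```

Run:
```python
from h import *
o=stat(); d=o["eef_pos"]-O; print("trk",d@AX,d@AY,d[2])
print(to(trk(-.062,0,.0925),11.0))
S=Cam(read_camera("scene"));crop(S.img,110,210,110,230,6,"pics/w_s.png")
```

```text
t 22.88 pos [0.5045 0.2159 0.1635] yaw 10.99 zax [ 0.001  0.001 -1.   ] F [-0.6 -0.5 -0.8] w 0.227
trk -0.060607778323785916 0.0016220849701420164 0.1614868558264195
([0.06, 0.06, 2.76], [-0.0, -0.01, -0.0])
```

View pics/w_s.png

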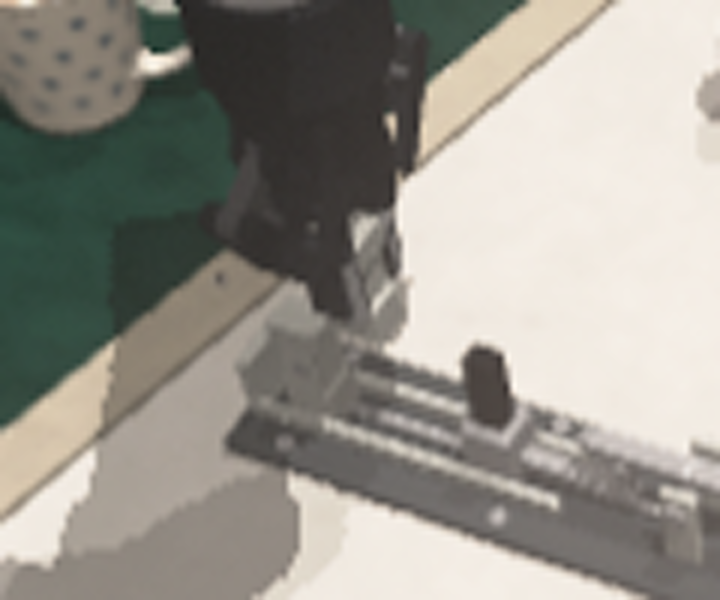

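>>> apply_moves --moves '[[[0.06,0.06,0.8],[0,0,0],-0.8],[[0.06,0.06,1.5],[0,0,0],-0.8],[[0.06,0.06,2.1],[0,0,0],-0.8],[[0.06,0.06,2.5],[0,0,0],-0.8],[[0.06,0.06,2.7],[0,0,0],-0.8],[[0.06,0.06,2.75],[0,0,0],-0.8],[[0.06,0.06,2.75],[0,0,0],-0.8]]'

```text
t: 23.8
eef_pos: [0.506, 0.2148, 0.0942]
tool_rot: [-0.0, 0.995, 0.096, 0.0]
contact_force: [-0.0, 0.6, -1.1]
gripper_width: 0.225
```

Run:
```python
from h import *
o=stat(); d=o["eef_pos"]-O; print("trk",d@AX,d@AY,d[2])
S=Cam(read_camera("scene"));crop(S.img,110,210,110,230,6,"pics/x_s.png")
```

```text
t 23.8 pos [0.506  0.2148 0.0942] yaw 11.01 zax [ 0.001  0.    -1.   ] F [-0.   0.6 -1.1] w 0.225
trk -0.06198241249875179 0.0003358485970157716 0.0922184573162208
```

View pics/x_s.png

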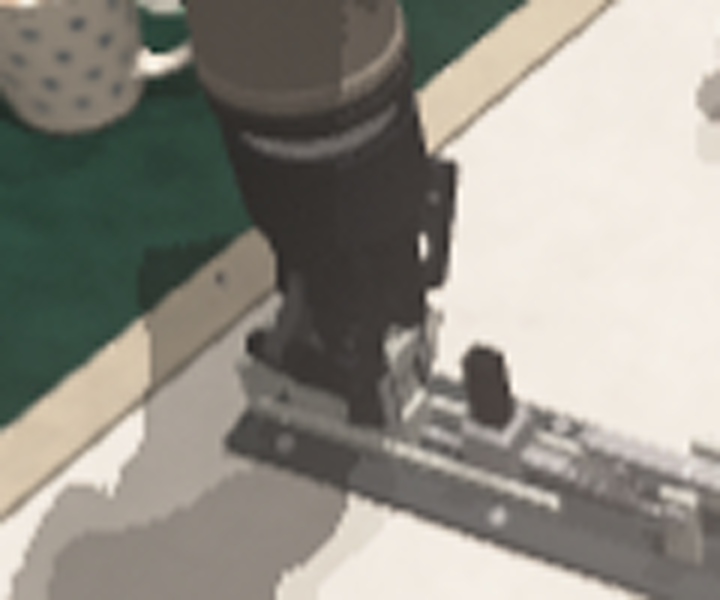

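>>> apply_moves --moves '[[[0,0,0.05],[0,0,0],-0.8],[[0,0,0.1],[0,0,0],-0.8],[[0,0,0.1],[0,0,0],-0.8]]'

```text
t: 24.22
eef_pos: [0.5061, 0.2149, 0.0929]
tool_rot: [0.0, 0.995, 0.096, 0.001]
contact_force: [-3.7, -2.4, 13.6]
gripper_width: 0.231
```

>>> apply_moves --moves '[[[0,0,-0.05],[0,0,0],-0.6],[[0,0,-0.05],[0,0,0],-0.4],[[0,0,-0.05],[0,0,0],-0.2],[[0,0,-0.05],[0,0,0],0],[[0,0,-0.6],[0,0,0],0],[[0,0,-1.8],[0,0,0],0],[[0,0,-3.2],[0,0,0],0],[[0,0,-4],[0,0,0],0],[[0,0,-4],[0,0,0],0]]'

```text
t: 25.35
eef_pos: [0.5065, 0.215, 0.193]
tool_rot: [-0.0, 0.995, 0.096, 0.002]
contact_force: [0.4, 0.3, -0.8]
gripper_width: 0.499
```

Run:
```python
from h import *
o=stat()
S=Cam(read_camera("scene"));crop(S.img,130,220,130,265,5.8,"pics/y_s.png")
T=Cam(read_camera("top"));crop(T.img,160,250,135,275,5.7,"pics/y_t.png")
```

```text
t 25.35 pos [0.5065 0.215  0.193 ] yaw 10.99 zax [ 0.003  0.001 -1.   ] F [ 0.4  0.3 -0.8] w 0.499
```

View pics/y_s.png

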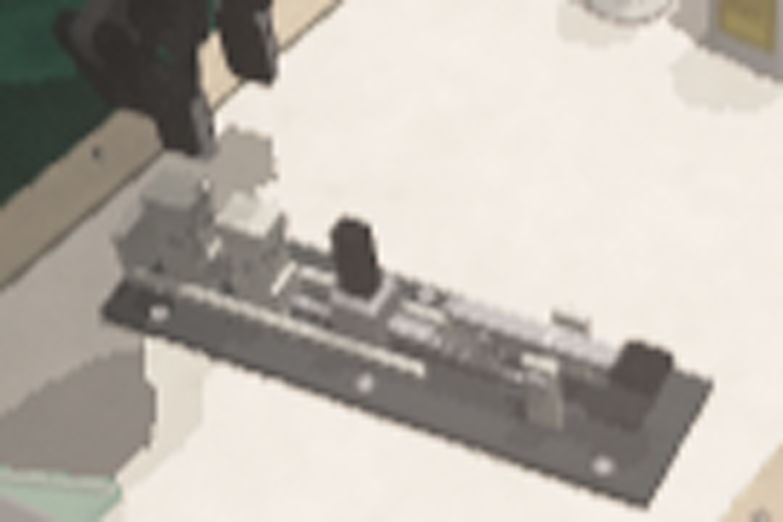

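View pics/y_t.png

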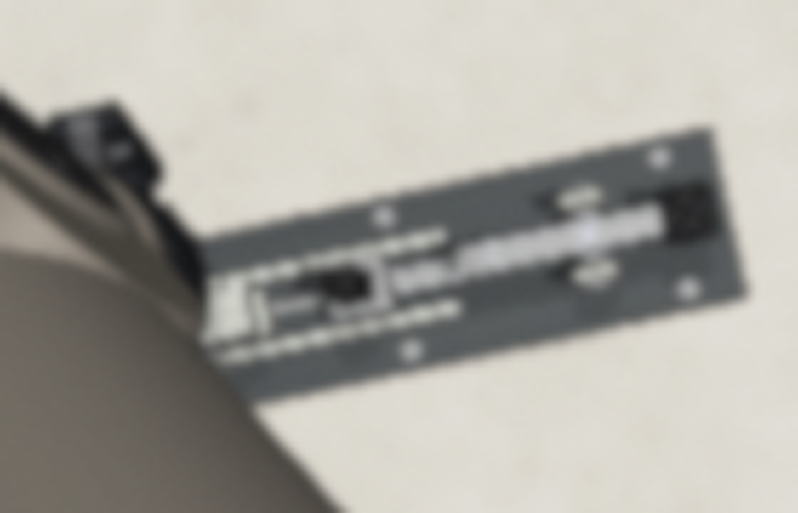

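Run:
```python
from h import *
o=stat()
T=Cam(read_camera("top"))
p=T.at((196.5,255.7),.048); d=p-O; print(p,d@AX,d@AY)
S=Cam(read_camera("scene")); print(S.proj(trk(d@AX,0,.046)))
q=trk(d@AX,0,0); print(q); print(to([q[0],q[1],.16],11.0))
```

```text
t 25.45 pos [0.5055 0.2142 0.1909] yaw 11.0 zax [-0.001 -0.001 -1.   ] F [-0.1 -1.1 -0.1] w 0.5
[0.54229831 0.02389449 0.048     ] -0.2564024850314471 0.001156907491378846
[[240.2663046  192.32273152]]
[0.54347287 0.02391276 0.002     ]
([0.05, 7.76, 1.21], [0.0, 0.01, 0.0])
```

>>> apply_moves --moves '[[[0.05,7.76,0],[0,0,0],-1],[[0.05,7.76,0],[0,0,0],-1],[[0.05,7.76,0],[0,0,0],-1],[[0.05,7.76,0.5],[0,0,0],-1],[[0.05,7.76,1.4],[0,0,0],-1],[[0.05,7.76,1.6],[0,0,0],-1],[[0.05,7.76,1.6],[0,0,0],-1],[[0.05,7.76,1.6],[0,0,0],-1]]'

```text
t: 26.55
eef_pos: [0.5444, 0.0252, 0.1519]
tool_rot: [-0.0, 0.995, 0.096, 0.0]
contact_force: [0.1, -0.2, 0.2]
gripper_width: -0.001
```

Run:
```python
from h import *
o=stat()
S=Cam(read_camera("scene"));crop(S.img,100,220,130,265,5,"pics/z_s.png")
print(to([.5434,.0239,.1095],11.0))
```

```text
t 26.55 pos [0.5444 0.0252 0.1519] yaw 11.07 zax [ 0.001  0.    -1.   ] F [ 0.1 -0.2  0.2] w -0.001
([-0.05, 0.04, 1.7], [0.0, -0.01, 0.01])
```

View pics/z_s.png

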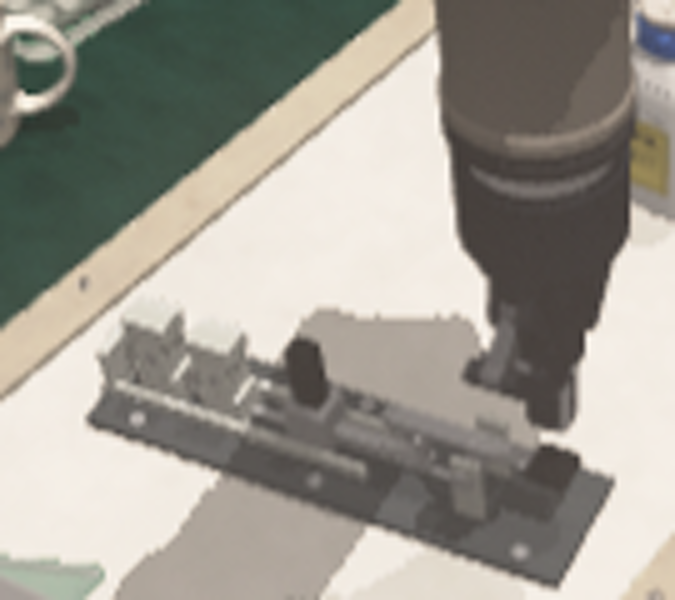

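Above the pad. Press, moderately.

>>> apply_moves --moves '[[[-0.05,0.04,0.7],[0,0,0],-1],[[-0.05,0.04,1.1],[0,0,0],-1],[[-0.05,0.04,1.3],[0,0,0],-1],[[-0.05,0.04,1.5],[0,0,0],-1],[[-0.05,0.04,1.65],[0,0,0],-1],[[-0.05,0.04,1.75],[0,0,0],-1],[[-0.05,0.04,1.75],[0,0,0],-1]]'

```text
t: 27.48
eef_pos: [0.5431, 0.0218, 0.1075]
tool_rot: [0.001, 0.995, 0.095, -0.0]
contact_force: [-0.8, -5.5, 4.0]
gripper_width: -0.003
```

Run:
```python
from h import *
o=stat()
S=Cam(read_camera("scene"));crop(S.img,100,220,130,265,5,"pics/z2_s.png")
```

```text
t 27.48 pos [0.5431 0.0218 0.1075] yaw 10.94 zax [-0.    -0.002 -1.   ] F [-0.8 -5.5  4. ] w -0.003
```

View pics/z2_s.png

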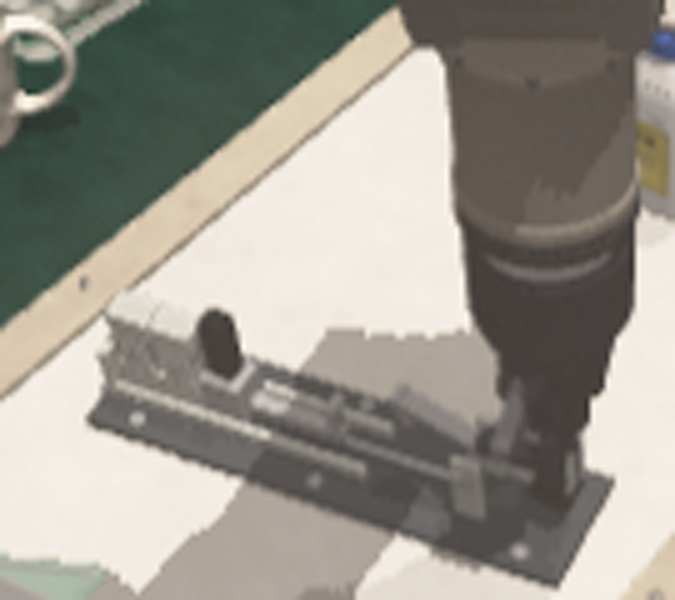

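Released; both blocks are closed up. Back off slowly.

>>> apply_moves --moves '[[[0,0,-0.4],[0,0,0],-1],[[0,0,-0.8],[0,0,0],-1],[[0,0,-1.5],[0,0,0],-1],[[0,0,-3],[0,0,0],-1],[[0,0,-5],[0,0,0],-1],[[0,0,-5],[0,0,0],-1],[[0,0,-5],[0,0,0],-1]]'

```text
t: 28.4
eef_pos: [0.5428, 0.0233, 0.233]
tool_rot: [0.0, 0.995, 0.096, 0.0]
contact_force: [0.2, 0.3, -0.3]
gripper_width: -0.003
```

Run:
```python
from h import *
o=stat()
S=Cam(read_camera("scene"));T=Cam(read_camera("top"))
def M(b): return O+np.outer(b[:,0],AX)+np.outer(b[:,1],AY)+np.outer(b[:,2],[0,0,1])
B=[(M(box(-.026,0,-.01,.01,0,.06)),(0,0,255)),(M(box(-.052,-.026,-.01,.01,0,.06)),(0,0,255)),(M(box(-.073,-.057,-.007,.007,.032,.073)),(0,255,0))]
crop(S.img,120,230,120,265,5.5,"pics/end_s.png")
overlay(T,B,160,250,135,275,5.7,"pics/end_t.png")
cv2.imwrite("pics/end_full.png",S.img[...,::-1])
```

```text
t 28.4 pos [0.5428 0.0233 0.233 ] yaw 11.02 zax [ 0.001 -0.    -1.   ] F [ 0.2  0.3 -0.3] w -0.003
```

View pics/end_s.png

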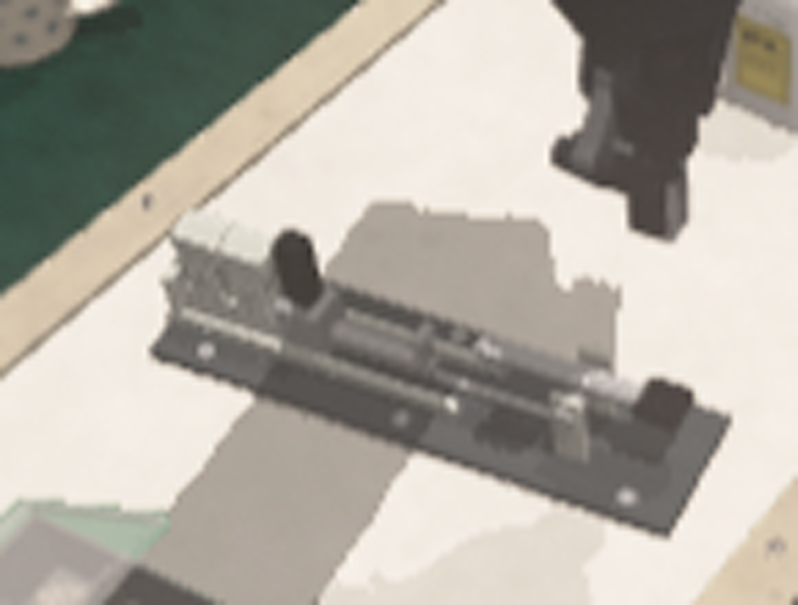

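View pics/end_t.png

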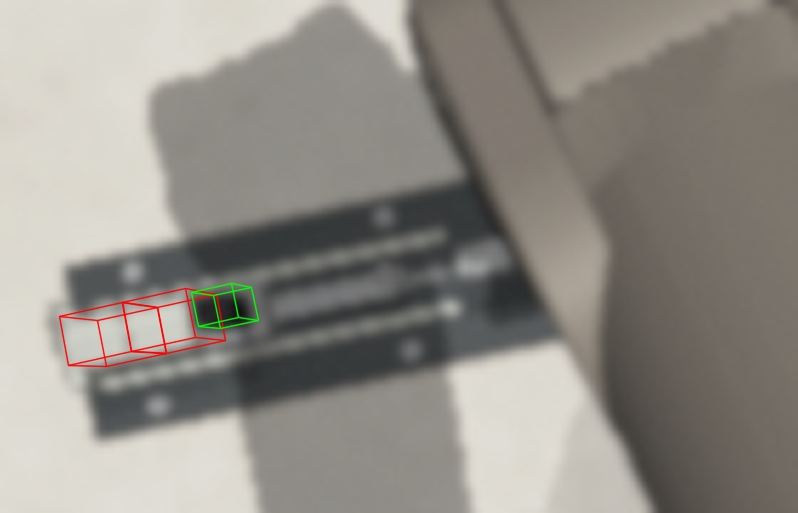

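View pics/end_full.png

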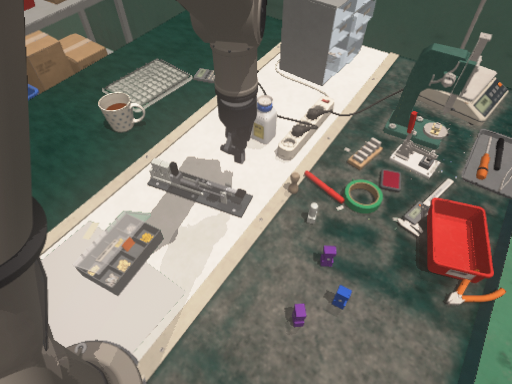

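All consistent: blocks closed up, follower tab directly behind them, catch pad back up, bystanders untouched.

Run:
```python
from station import *
print(hand_in()); print(get_obs()["t"])
```

```text
the job is handed in; nothing more can be done
None
the job is handed in; nothing more can be done
```

The magazine is loaded and I've handed the job in, at about 28.5 s of the 72 s allowed; it reported no verdict.

**What I did:**
- I gripped the tab and drew the follower back about 97 mm. When I eased off, the pull on the gripper dropped from about 7 N to about 1 N with the follower still at about 95.5 mm, so the catch was holding, and I let go.
- I stood the two square-headed silver blocks upright in the track, at about x = -22 mm and -62 mm. I felt each one touch the floor before letting go.
- I pressed the catch pad about 13 mm. The follower sprang forward and the arm backed off clear.

**Last checks:**
- In the final pictures both blocks stand closed up against the end stop, with the follower tab directly behind them, where it should be with both loaded.
- The catch pad is back up.
- The force on the tool is about zero, so the arm touches nothing.
- The round-headed block, stamp, marker, tape roll and the purple and blue look-alikes look unmoved.

**Not measured or off:**
- I only saw the follower pressing on the blocks; I couldn't read that force or the follower and catch joint values directly.
- The camera estimates were off by 1–2 mm, about half a pixel. I corrected the track line from the side force felt at the tab.

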